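# Clamp the glaze samples in the shaker

## Robot

A 7-joint arm with a two-finger parallel gripper is mounted at the origin on a cart in front of the work surface, level with it; the furniture and walls round the work are solid. World frame = base frame: x ahead of the robot, y to its left, z up, the work surface at z = 0. Lengths are in m, angles in rad, forces in N, time in s.
With the tool pointing down it reaches from about 0.4 to 0.85 m from the base axis. Payload 4.5 kg.
Tool frame: the origin (TCP) lies at the very end of the fingers, on their centre line; the grasp point (between the pads) lies 19 mm behind it (tcp_to_grasp is the z of the grasp point in the tool frame, in m); z points along the fingers, y is the line along which they close (so a half turn about z gives the same grasp; the last joint's range is limited). The gripper opens to 88 mm and grips with 3 to 60 N. Pads are 18 mm wide; open, the fingers measure 123 mm over their backs; the gripper's body (75 mm by 187 mm) begins 45 mm behind the grasp point.
Start: joints at [1.253, 0.689, -0.195, 1.565, 0.157, 0.902, -0.215], TCP at [0.215, -0.587, 0.201] pointing down, gripper open.
Joint ranges: [-3.01, 3.01], [-0.46, 2.08], [-1.47, 1.51], [0.13, 2.56], [-1, 4.14], [0.04, 2.09], [-2.66, 2.66]. Speed limits (rad/s): [2.57, 2.57, 3.14, 3.14, 3.14, 3.14, 3.14].

## Interface

Orientations are given as a unit quaternion [x, y, z, w].
In Python, from plant import * gives the robot as it stands. The module is installed in compiled form; this text tells all that it offers.
- The arm moves only by the shell command python3 -m jog 'ROWS' [OPENING] [FORCE]. ROWS is JSON, a list that holds one entry, the list of rows, each a list of 6 numbers: the shift along the tool's x, y, z in m, then the turn, a rotation vector about the tool's x, y, z in rad. In form: [[[dx, dy, dz, ax, ay, az], ...]]. A call has 1 to 12 rows; each row shifts and turns the commanded pose from where the row before left it, along the tool's axes as they then stand; what a row does not reach is not made up. A row lasts 1/8 s, in which the tool goes at most 62.5 mm and 10.7 degrees, less where a joint would pass 70% of its speed; a pose out of reach is approached as far as the arm can. A call with a gripper value outside its range is refused whole. OPENING is the finger opening in m, from 0 to 0.0881, set as the call begins (- or left out, the last holds). The fingers move at their own pace and stop on an object; FORCE is the grip in N (left out, the last holds). Time passes only in rows, so rows that do not move let the fingers close. It gives the time, the measured TCP pose, the force, the opening and the grip force at its end, in the units of the state.
- get_state(): the state, without advancing time (a new reading comes with each control period).
- snapshot(name): name is "side" or "top"; returns a dict with "frame" (480x640x3 uint8, red, green, blue), "mtx" (3x3 intrinsics, pixels), "D" ([k1, k2, p1, p2, k3] as OpenCV has them; the pictures are not rectified), "xyz" and "orientation" of the camera in the world. Camera axes: x right, y down, z forward; pixel columns grow to the right and rows downward; lengths in m; the calibration is good to about 2 mm. A picture is of the moment at which its call begins. There is no depth.
- finish_job(): hands the job in; it is judged then, once.
The state is a dict: "clock": time; "q": joint angles; "qd": joint speeds; "joint_torque": joint torques, N m; "tool_pos": TCP position; "eef_rot": TCP orientation; "contact_force": force on the tool from outside, world axes, zero at the start; "moment": the same for the moment, N m; "opening": opening from 0.0 (shut) to 1.0 (fully open); "finger_force": force on a finger pad.
Only numpy, scipy, OpenCV 4.12 (cv2) and the standard library are available. Lean on these libraries where they do the work, as an engineer would, in place of code of your own. Each camera call takes 0.05 s, during which the arm holds its last target. There are 200 camera calls.

## Task

Get the glaze samples ready for shaking: press the lid of every sample jar fully home and stand all the jars upright in a row in the shaker's trough. Then work the ratchet lever to and fro until the jaw's sprung clamp plate is pushed in at least 5 mm by the row, so that the jars are held tight, and leave the lever drawn back against its rest. Leave the slip bottle, the water cup and the shell dish where they are.

Things in the scene. Friction and masses are not known exactly. Their poses are not given: they have to be found in the camera images.
- shaker: bench shaker, fixed on the table: grey housing 215 mm deep (local x -120 to +95) and 350 mm long (y -175 to +175), carriage plate on top at 50 mm. Origin under its middle on the table; +x away from the side with control panel and ratchet, +y towards the lever's end, z up. The jar trough runs along y at x = +45 mm
- trough_end (a point): on the trough's centre line, on its floor (52 mm above the table), at the face of the fixed end stop; axes as the shaker's. The trough runs from here along +y, 60 mm wide inside, open above; walls 5 mm thick, 18 mm above the floor; stop 54 mm high. With the jaw open 236 mm are free between stop and clamp plate: room for four jars in line
- jaw (a joint): travel of the clamp jaw from fully open (0) along the trough towards the stop, m, at most 0.160. It is moved only by the ratchet wheel through a rack, 5 mm a tooth, and does not go back. Jaw and plate reach 52 mm above the trough's floor; the jaw's block (14 mm thick) lies 17 mm behind the plate
- clamp_plate (a joint): how far the sprung plate on the jaw's front is pushed into the jaw, m: 0 free, 0.016 right in. It presses with 4.5 N at 0 and 1.5 N more per mm. When the lever goes back the wheel settles on its holding pawl, which may give back up to one tooth, 5 mm, of the stroke's gain
- lever (a joint): angle of the ratchet lever, rad: 0 = drawn back against its rest, 1.3 = end of the working stroke, clockwise seen from above. The wheel turns with the working stroke; on the way back the pawl clicks over its teeth (18 degrees each). A full stroke gains 3 or 4 teeth (15 to 20 mm of jaw travel) and takes 3 to 5 N at the grip. It stays where it is left
- lever_grip (a point): middle of the upright round black hand grip at the lever's end: 22 mm in diameter, from 32 mm below to 24 mm above this point, 165 mm from the pivot. The lever's flat bar lies 36 mm below this point
- lever_pivot (a point): pivot of the lever and axis of the toothed ratchet wheel beneath it (76 mm across, 20 teeth, top 76 mm above the table); upright axis, 83 mm above the table, fixed on the shaker at its local (-60, 30) mm
- jar_1: white plastic sample jar, upright cylinder 52 mm across, with a blank paper band and a grey press-on lid 51 mm across; origin at the centre of its underside, z up along its axis. Shoulder at 60 mm; flat lid top at 80.5 mm with the lid home, 90.5 mm with it up. Full, 0.19 to 0.32 kg. Only two to four of the four jars are there
- jar_2: another sample jar, just as jar_1
- jar_3: another sample jar, just as jar_1
- jar_4: another sample jar, just as jar_1
- lid_1 (a joint): how far the lid of jar_1 is up its neck, m: 0 = fully home, 0.010 = riding loose (the start). It slides along the jar's axis and is snap-held: 4 to 5 N straight down on its middle takes it over the snap half way, then it goes home by itself and stays. It never comes off altogether
- lid_2 (a joint): lid of jar_2, as lid_1
- lid_3 (a joint): lid of jar_3, as lid_1
- lid_4 (a joint): lid of jar_4, as lid_1
- slip_bottle: white squeeze bottle with a red nozzle, 58 mm across, 137 mm tall, origin under its middle; a bystander, to be left alone
- water_cup: white cup, 69 mm across, 64 mm tall, origin under its middle; a bystander, to be left alone
- shell_dish: small shell-shaped biscuit dish, 78 x 108 x 42 mm, origin under its middle; a bystander, to be left alone
Things that resemble listed ones, but are neither listed nor needed, are in the scene too. What is shaped like the jar_1 but red is not meant.

How it is judged:
On the way, in this order (a step that is already met when the one before it is completed fails the run):
1. all the jars stand upright in the trough with their lids fully home (x of jar_1 in the frame of trough_end between -0.009 and 0.009 m and y of jar_1 in the frame of trough_end between 0.02 and 0.23 m and z of jar_1 in the frame of trough_end between -0.005 and 0.005 m and angle between each of jar_1, jar_2, jar_3, jar_4's own z axis and vertical below 0.09 rad and x of jar_2 in the frame of trough_end between -0.009 and 0.009 m and y of jar_2 in the frame of trough_end between 0.02 and 0.23 m and z of jar_2 in the frame of trough_end between -0.005 and 0.005 m and x of jar_3 in the frame of trough_end between -0.009 and 0.009 m and y of jar_3 in the frame of trough_end between 0.02 and 0.23 m and z of jar_3 in the frame of trough_end between -0.005 and 0.005 m and x of jar_4 in the frame of trough_end between -0.009 and 0.009 m and y of jar_4 in the frame of trough_end between 0.02 and 0.23 m and z of jar_4 in the frame of trough_end between -0.005 and 0.005 m and value of joint each of lid_1, lid_2, lid_3, lid_4 below 0.002 m), for 0.2 s.
2. the clamp plate is pushed in at least 5 mm by the row (x of jar_1 in the frame of trough_end between -0.009 and 0.009 m and y of jar_1 in the frame of trough_end between 0.02 and 0.23 m and z of jar_1 in the frame of trough_end between -0.005 and 0.005 m and angle between each of jar_1, jar_2, jar_3, jar_4's own z axis and vertical below 0.09 rad and x of jar_2 in the frame of trough_end between -0.009 and 0.009 m and y of jar_2 in the frame of trough_end between 0.02 and 0.23 m and z of jar_2 in the frame of trough_end between -0.005 and 0.005 m and x of jar_3 in the frame of trough_end between -0.009 and 0.009 m and y of jar_3 in the frame of trough_end between 0.02 and 0.23 m and z of jar_3 in the frame of trough_end between -0.005 and 0.005 m and x of jar_4 in the frame of trough_end between -0.009 and 0.009 m and y of jar_4 in the frame of trough_end between 0.02 and 0.23 m and z of jar_4 in the frame of trough_end between -0.005 and 0.005 m and value of joint clamp_plate above 0.005 m), for 0.2 s.
At the end, for the whole second after the job is handed in: every jar present stands upright (within 5 degrees) on the floor of the trough, within 9 mm of its centre line, lid within 2 mm of home and at rest; the clamp plate is pushed in by more than 5 mm; the lever is back within 0.15 rad of its rest (all of step 2 and value of joint each of lid_1, lid_2, lid_3, lid_4 below 0.002 m and value of joint lever below 0.15 rad and velocity of joint lever below 0.05 rad/s and linear speed of each of jar_1, jar_2, jar_3, jar_4 below 0.02 m/s); the robot touches nothing.
It fails at once if the slip bottle, water cup or shell dish is moved by more than 3 cm (distance of any of slip_bottle, water_cup, shell_dish from where it was at the start of the episode above 0.03 m).
Of jar_1, jar_2, jar_3, jar_4 only 2 to 4 are there at a start; the rules pass over those that are not, and their reading is None.
At some moment in a run one of jar_1, jar_2, jar_3, jar_4 may be knocked a few centimetres aside while the robot is not near it.
Once in a run the grip may slacken for a moment while it holds something.
It also fails if it takes over 208 s, if anything falls off the work surface, if the arm or the gripper's body presses on something with over 40 N, if the wrist force passes 120 N, or if a joint passes its speed limit or range.

## Working session

There is one attempt and no reset: what is moved stays moved. The work goes in short steps, Python scripts to look and compute and a shell command to move; the robot and the scene stay as the last step left them, time stands still between calls to the robot, and variables do not carry over. Pictures are saved under pics/ and viewed, at most 14 in all, crops included, and the job is handed in when it is done.

```bash
mkdir -p pics; cat > h.py <<'E'
from plant import *
import numpy as np, cv2
from scipy.spatial.transform import Rotation as R
def snap(n):
    s=snapshot(n); return s
def save(s,f): cv2.imwrite('pics/'+f,cv2.cvtColor(s['frame'],cv2.COLOR_RGB2BGR))
def ray(s,uv,z):
    p=cv2.undistortPoints(np.array([[uv]],float),np.array(s['mtx']),np.array(s['D']))[0,0]
    d=R.from_quat(s['orientation']).apply([p[0],p[1],1]); o=np.array(s['xyz'])
    return o+d*(z-o[2])/d[2]
def proj(s,P):
    r=R.from_quat(s['orientation']).inv(); t=r.apply(-np.array(s['xyz']))
    return cv2.projectPoints(np.array(P,float).reshape(-1,3),r.as_rotvec(),t,np.array(s['mtx']),np.array(s['D']))[0][:,0]
E
python3 - <<'E'
from h import *
for n in('top','side'):
    s=snap(n); save(s,n+'0.png'); print(n,s['xyz'],s['orientation'],s['mtx'])
st=get_state(); print(st)
E
```

```text
top [0.25599631 0.17120366 1.57439352] [-0.50929531  0.85301339 -0.09596425  0.06145984] [[507.21843064   0.         318.05272666]
 [  0.         507.21843064 241.65278607]
 [  0.           0.           1.        ]]
side [0.58390359 0.86807027 0.84057764] [ 0.01591477  0.91461598 -0.40400384  0.00228692] [[480.44405067   0.         310.95499052]
 [  0.         480.44405067 237.4001423 ]
 [  0.           0.           1.        ]]
{'clock': 0.1, 'q': array([ 1.25280847,  0.68987862, -0.1945567 ,  1.56623121,  0.15731097,
        0.90250254, -0.21506165]), 'qd': array([ 0.00101345, -0.00202005,  0.00040751, -0.0012519 ,  0.00200888,
        0.00028843, -0.00152394]), 'joint_torque': array([-3.57663448e-03, -5.28500962e+01, -1.27127722e+00, -1.53837740e+01,
       -5.24786662e-02,  2.10227081e-03,  7.93014124e-05]), 'tool_pos': array([ 0.21511669, -0.58614814,  0.20040698]), 'eef_rot': array([ 9.84557172e-01,  1.75061462e-01, -1.94328150e-04, -7.89129152e-04]), 'contact_force': array([-0.27276182, -0.59435016,  0.15473472]), 'moment': array([ 0.03505279,  0.0362777 , -0.03979015]), 'finger_force': 0.0, 'opening': 0.9994401186898575}
```

View pics/top0.png

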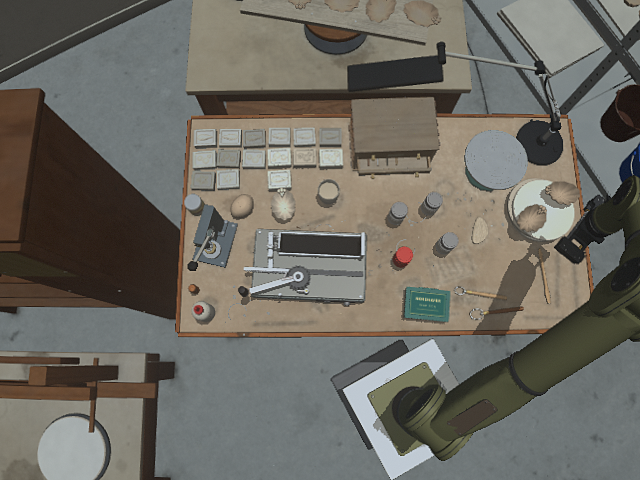

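View pics/side0.png

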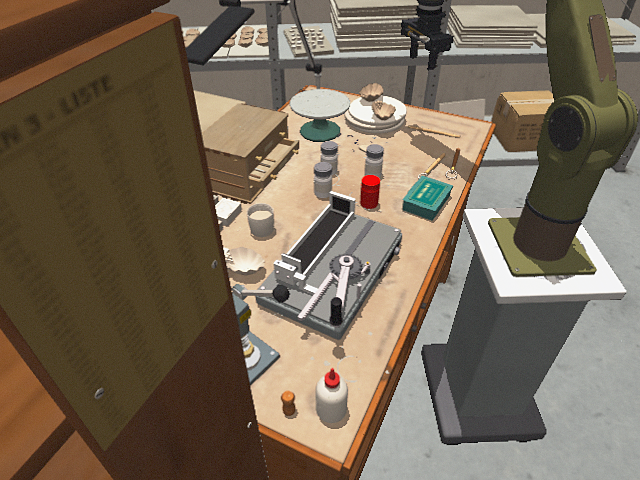

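```bash
python3 - <<'E'
import cv2,numpy as np
a=cv2.imread('pics/top0.png')[170:340,170:480]; b=cv2.imread('pics/side0.png')[120:430,190:470]
cv2.imwrite('pics/c1.png',cv2.resize(a,(775,425),interpolation=3)); cv2.imwrite('pics/c2.png',cv2.resize(b,(540,598),interpolation=3))
E
```

```text
(no output)
```

View pics/c1.png

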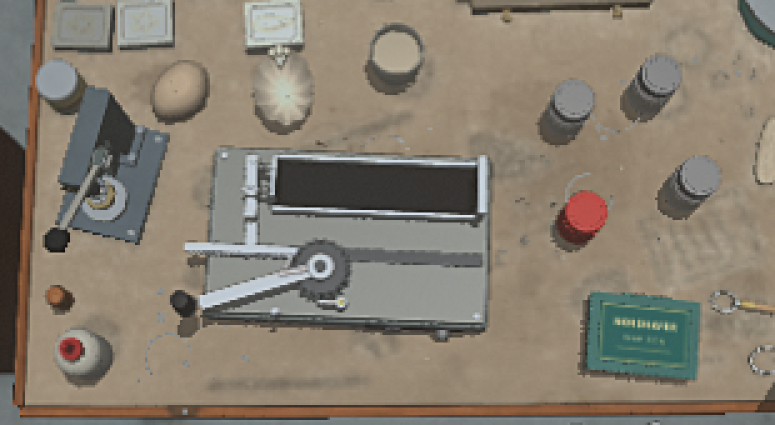

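View pics/c2.png

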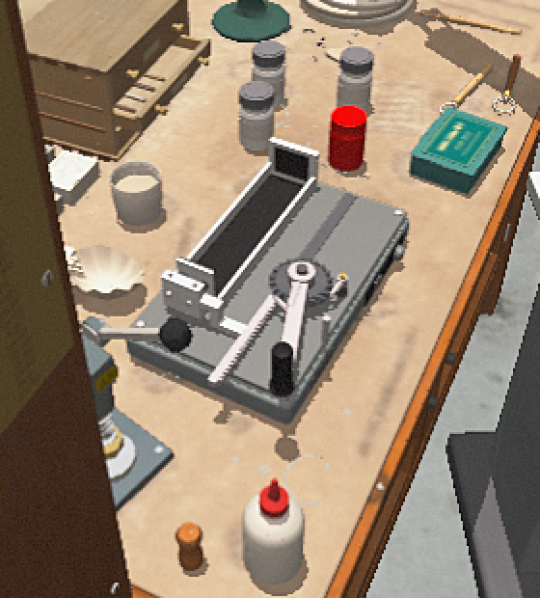

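```bash
python3 - <<'E'
from h import *
s=snap('top'); t=snap('side')
def T(x,y): return (170+x/2.5,170+y/2.5)
def S(x,y): return (190+x*280/540,120+y*310/598)
f=s['frame']
for n,p in dict(j1=(573,97),j2=(660,74),j3=(697,177),q=(61,83),red=(584,214)).items():
    u=T(*p); print(n,ray(s,u,.0905)[:2].round(4),f[int(u[1])-2:int(u[1])+3,int(u[0])-2:int(u[0])+3].mean((0,1)).round())
for n,p,z in [('c1',(218,148),.05),('c2',(490,155),.05),('c3',(487,330),.05),('c4',(203,322),.05),('pivot',(320,265),.083),('grip',(181,299),.142),('bottle',(80,352),.02)]: print(n,ray(s,T(*p),z)[:2].round(4))
print('side')
for n,p,z in [('c3',(408,212),.05),('c4',(290,400),.05),('c1',(130,345),.05),('pivot',(301,270),.083),('grip',(283,349),.142),('l1',(256,93),.0905),('l2',(268,50),.0905),('l3',(356,57),.0905)]: print(n,ray(t,S(*p),z)[:2].round(4))
# lids by mask in top
hsv=cv2.cvtColor(f,cv2.COLOR_RGB2HSV)
print([f[v,u] for u,v in[(399,209),(434,200),(449,240),(194,203)]])
E
```

```text
j1 [ 0.5376 -0.2497] [139. 139. 138.]
j2 [ 0.5122 -0.3593] [135. 136. 135.]
j3 [ 0.3795 -0.3312] [138. 139. 138.]
q [0.8528 0.2948] [148. 156. 161.]
red [ 0.4055 -0.1875] [187.  80.  74.]
c1 [0.698  0.1607]
c2 [ 0.5295 -0.1324]
c3 [ 0.3423 -0.0225]
c4 [0.513  0.2743]
pivot [0.5022 0.1185]
grip [0.5329 0.2785]
bottle [0.5566 0.4271]
side
c3 [ 0.3488 -0.0167]
c4 [0.5215 0.2738]
c1 [0.6941 0.1913]
pivot [0.4982 0.1148]
grip [0.5312 0.2813]
l1 [ 0.5341 -0.2361]
l2 [ 0.5107 -0.3504]
l3 [ 0.38   -0.3236]
[array([138, 138, 138], dtype=uint8), array([135, 137, 135], dtype=uint8), array([140, 139, 138], dtype=uint8), array([147, 155, 161], dtype=uint8)]
```

```bash
cat > fit.py <<'E'
from h import *
def edges(n,c,dbg=None):
    s=snap(n); g=cv2.GaussianBlur(cv2.cvtColor(s['frame'],cv2.COLOR_RGB2GRAY),(0,0),0.6).astype(np.float32)
    o=np.array([.5345,.062]); ex=np.array([.866,-.5]); ey=np.array([.5,.866])
    # profile across the trough at sampled y, at height z: find dark/white transitions
    for z,side in((.070,-1),(.052,1)):
        P=[]
        for y in np.arange(-.10,.09,.004):
            d=np.arange(0,.05,.0005); w=o+np.outer(.045+side*d,ex)+y*ey
            uv=proj(s,np.c_[w,np.full(len(d),z)]).astype(np.float32)
            v=cv2.remap(g,uv[:,:1],uv[:,1:],1)[:,0]
            i=int(np.argmax(v>105)); 
            if i>5: P.append(((.045+side*d[i]),y))
        P=np.array(P); a=np.polyfit(P[:,1],P[:,0],1); m=abs(P[:,0]-np.polyval(a,P[:,1]))<.003; a=np.polyfit(P[m,1],P[m,0],1)
        print(n,z,'edge x at y=0 %.4f slope %.4f n %d/%d'%(a[1],a[0],m.sum(),len(m)))
    for zz in(.106,):  # lengthwise profile for the end stop at stop-top height, centre line
        pass
    d=np.arange(-.16,.16,.001)
    for z in(.052,.106):
        w=o+.045*ex+d[:,None]*ey; uv=proj(s,np.c_[w,np.full(len(d),z)]).astype(np.float32)
        v=cv2.remap(g,uv[:,:1],uv[:,1:],1)[:,0]
        k=np.flatnonzero(np.diff((v>105).astype(int))); print(z,[(round(float(d[i]),3),int(v[i]),int(v[i+1])) for i in k])
edges('top',0); edges('side',0)
E
python3 fit.py
```

```text
top 0.07 edge x at y=0 0.0168 slope 0.0168 n 48/48
top 0.052 edge x at y=0 0.0802 slope 0.0175 n 48/48
0.052 [(-0.155, 124, 93), (0.095, 102, 131), (0.111, 109, 101), (0.115, 95, 109)]
0.106 [(-0.151, 122, 93), (0.089, 86, 109), (0.097, 116, 96), (0.111, 97, 125)]
side 0.07 edge x at y=0 0.0146 slope 0.0166 n 41/41
side 0.052 edge x at y=0 0.0807 slope 0.0207 n 34/38
0.052 [(-0.153, 103, 105), (-0.151, 106, 95), (0.058, 99, 106), (0.068, 105, 96), (0.076, 102, 107), (0.078, 105, 100), (0.079, 100, 110), (0.085, 110, 104), (0.086, 104, 106), (0.088, 105, 104), (0.089, 104, 105), (0.122, 107, 100)]
0.106 [(-0.145, 113, 98), (0.091, 86, 105), (0.112, 105, 104), (0.113, 104, 108)]
```

```bash
cat > jars.py <<'E'
from h import *
def lids(n,boxes,z=.0905,save=None):
    s=snap(n); f=s['frame'].astype(int); out=[]
    sat=f.max(2)-f.min(2); g=f.mean(2)
    for (u,v,r) in boxes:
        sub=np.zeros(g.shape,np.uint8); sl=np.s_[v-r:v+r,u-r:u+r]
        c=np.median(g[v-2:v+3,u-2:u+3]); sub[sl]=((sat[sl]<14)&(abs(g[sl]-c)<14))*255
        k,l,st,ce=cv2.connectedComponentsWithStats(sub,connectivity=4); i=l[v,u]
        x0,y0,w,h,a=st[i]; print(n,(u,v),'bbox',st[i],'cen',ce[i].round(1),ray(s,ce[i],z)[:2].round(4),'bboxcen',ray(s,(x0+(w-1)/2,y0+(h-1)/2),z)[:2].round(4))
    return s
if __name__=='__main__':
    a=lids('top',[(399,209,16),(434,200,16),(449,240,16)])
    t=lids('side',[(323,167,16),(329,146,16),(374,149,16)])
    A=cv2.resize(a['frame'][190:260,380:470],(540,420),interpolation=0)
    B=cv2.resize(t['frame'][130:230,300:400],(260,420)) if 0 else cv2.resize(t['frame'][135:205,305:395],(540,420),interpolation=0)
    cv2.imwrite('pics/j0.png',cv2.resize(cv2.cvtColor(np.vstack([A,B]),4),(386,600)))
E
python3 jars.py
```

```text
top (399, 209) bbox [392 202  15  15 174] cen [399.  208.6] [ 0.5384 -0.2496] bboxcen [ 0.5374 -0.2488]
top (434, 200) bbox [427 192  16  15 163] cen [434.7 199. ] [ 0.5129 -0.3623] bboxcen [ 0.5131 -0.3617]
top (449, 240) bbox [442 232  17  15 168] cen [450.3 239.2] [ 0.3816 -0.3377] bboxcen [ 0.3826 -0.3373]
side (323, 167) bbox [315 162  17   9 101] cen [322.7 165.8] [ 0.5336 -0.2481] bboxcen [ 0.5329 -0.2469]
side (329, 146) bbox [321 141  16   8  83] cen [328.5 144.4] [ 0.5117 -0.3586] bboxcen [ 0.5116 -0.3583]
side (374, 149) bbox [367 145  14   8  77] cen [374.1 148. ] [ 0.3805 -0.3319] bboxcen [ 0.3824 -0.3294]
```

View pics/j0.png

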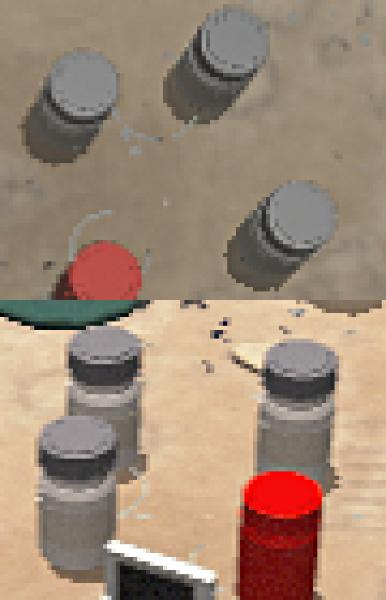

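```bash
cat > go.py <<'E'
import sys
from h import *
s=get_state(); p=np.array(list(map(float,sys.argv[1:4])))
r=R.from_quat(s['eef_rot']); d=r.inv().apply(p-s['tool_pos'])
ya=float(sys.argv[4]) if len(sys.argv)>4 else 59.
g=R.from_euler('z',ya,degrees=True)*R.from_rotvec([np.pi,0,0])
print('shift',d.round(4),'turn',(r.inv()*g).as_rotvec().round(4),'pos',s['tool_pos'].round(4),'F',s['contact_force'].round(1))
E
python3 -m jog '[[[0,0,0,0,0,-0.17],[0,0,0,0,0,-0.17],[0,0,0,0,0,-0.17],[0,0,0,0,0,-0.168],[0,0,0,0,0,0]]]' 0 20; python3 go.py .381 -.334 .13
```

```text
clock: 1.02
tool_pos: [0.2152, -0.5868, 0.2011]
eef_rot: [0.871, 0.492, 0.0, -0.0]
contact_force: [-0.7, 0.4, -0.2]
opening: 0.46
finger_force: 0.0
shift [0.302  0.0113 0.0712] turn [ 0.0002 -0.0004 -0.002 ] pos [ 0.2152 -0.5868  0.2011] F [-0.7  0.4 -0.2]
```

```bash
python3 -m jog '[[[0.04,0.0,0.0,0,0,0],[0.05,0.0,0,0,0,0],[0.05,0,0,0,0,0],[0.05,0,0,0,0,0],[0.05,0.005,0.02,0,0,0],[0.04,0.006,0.03,0,0,0],[0.022,0,0.021,0,0,-0.002],[0,0,0,0,0,0],[0,0,0,0,0,0]]]' 0 20; python3 go.py .381 -.334 .0905
```

```text
clock: 2.15
tool_pos: [0.38, -0.3351, 0.1308]
eef_rot: [0.871, 0.492, -0.0, 0.001]
contact_force: [1.1, -1.2, 0.8]
opening: 0.006
finger_force: 0.0
shift [0.0015 0.0003 0.0403] turn [ 0.0009  0.0013 -0.0009] pos [ 0.38   -0.3351  0.1308] F [ 1.1 -1.2  0.8]
```

```bash
python3 -m jog '[[[0.002,0.001,0.016,0,0,0],[0,0,0.014,0,0,0],[0,0,0.006,0,0,0],[0,0,0.004,0,0,0],[0,0,0.004,0,0,0],[0,0,0.004,0,0,0]]]'; python3 -m jog '[[[0,0,0.002,0,0,0],[0,0,0.001,0,0,0],[0,0,0,0,0,0]]]'
```

```text
clock: 2.9
tool_pos: [0.3824, -0.3324, 0.0821]
eef_rot: [0.87, 0.493, 0.0, 0.0]
contact_force: [0.2, 0.2, -0.5]
opening: 0.005
finger_force: 0.0
clock: 3.28
tool_pos: [0.3823, -0.3323, 0.0791]
eef_rot: [0.87, 0.493, 0.0, 0.0]
contact_force: [0.0, -0.5, -0.4]
opening: 0.003
finger_force: 0.0
```

```bash
python3 - <<'E'
from h import *
a=snap('top');t=snap('side')
A=cv2.resize(a['frame'][180:270,380:500],(400,300),interpolation=0)
B=cv2.resize(t['frame'][120:210,300:420],(400,300),interpolation=0)
cv2.imwrite('pics/j1.png',cv2.cvtColor(np.hstack([A,B]),4))
E
```

```text
(no output)
```

View pics/j1.png

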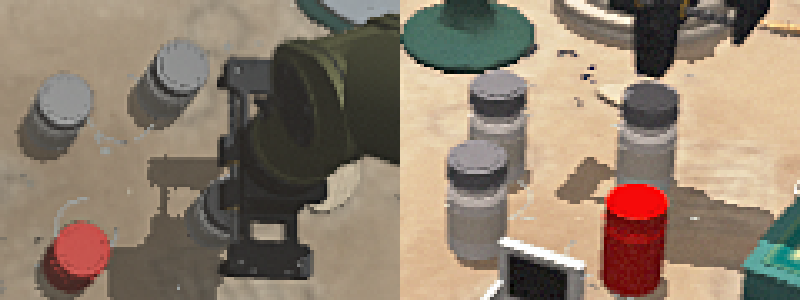

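```bash
python3 - <<'E'
from h import *
p=get_state()['tool_pos']; print(p)
for n in('top','side'):
    s=snap(n); print(n,proj(s,[p,[.381,-.334,.0905],[.381,-.334,.0805]]))
E
python3 jars.py
```

```text
[ 0.38233859 -0.33235652  0.07922382]
top [[447.74711299 240.68069848]
 [449.33599799 239.95632863]
 [448.5341884  240.71211722]]
side [[373.14426281 151.29168321]
 [373.80083185 147.64757721]
 [373.56163339 150.60077228]]
top (399, 209) bbox [392 202  15  15 169] cen [399.1 208.7] [ 0.5381 -0.2496] bboxcen [ 0.5374 -0.2488]
top (434, 200) bbox [427 192  16  15 161] cen [434.6 199. ] [ 0.5129 -0.362 ] bboxcen [ 0.5131 -0.3617]
top (449, 240) bbox [446 224  19  32 445] cen [455.9 238. ] [ 0.3766 -0.3548] bboxcen [ 0.374 -0.35 ]
side (323, 167) bbox [314 162  18   8  99] cen [322.8 165.7] [ 0.5334 -0.2485] bboxcen [ 0.5342 -0.2494]
side (329, 146) bbox [321 141  17   7  82] cen [328.6 144.4] [ 0.5111 -0.359 ] bboxcen [ 0.51  -0.361]
side (374, 149) bbox [368 145  15   9 104] cen [374.9 148.9] [ 0.3787 -0.3272] bboxcen [ 0.3785 -0.3265]
```

```bash
python3 -m jog '[[[0,0,-0.03,0,0,0],[0,0,-0.03,0,0,0],[0,0,0,0,0,0]]]'; python3 jars.py;  python3 - <<'E'
from h import *
t=snap('side'); p=get_state()['tool_pos']; print(proj(t,[p]))
cv2.imwrite('pics/j2.png',cv2.cvtColor(cv2.resize(t['frame'][110:210,310:430],(720,600),interpolation=0),4))
E
```

```text
clock: 3.95
tool_pos: [0.3835, -0.3332, 0.1409]
eef_rot: [0.87, 0.493, 0.001, 0.002]
contact_force: [-0.1, 0.3, 0.4]
opening: 0.001
finger_force: 0.0
top (399, 209) bbox [392 202  15  15 170] cen [399.1 208.7] [ 0.538  -0.2496] bboxcen [ 0.5374 -0.2488]
top (434, 200) bbox [428 192  15  15 159] cen [434.7 199.1] [ 0.5126 -0.3622] bboxcen [ 0.5124 -0.3631]
top (449, 240) bbox [441 233  17  15 147] cen [449.1 240.8] [ 0.3792 -0.3319] bboxcen [ 0.3814 -0.333 ]
side (323, 167) bbox [315 162  17   9 105] cen [323.1 165.9] [ 0.5326 -0.2474] bboxcen [ 0.5329 -0.2469]
side (329, 146) bbox [321 141  16   7  81] cen [328.5 144.4] [ 0.5114 -0.3591] bboxcen [ 0.5114 -0.3611]
side (374, 149) bbox [368 146  15   8  82] cen [375.3 149.1] [ 0.3778 -0.3259] bboxcen [ 0.3788 -0.3238]
[[374.84462151 133.45806997]]
```

View pics/j2.png

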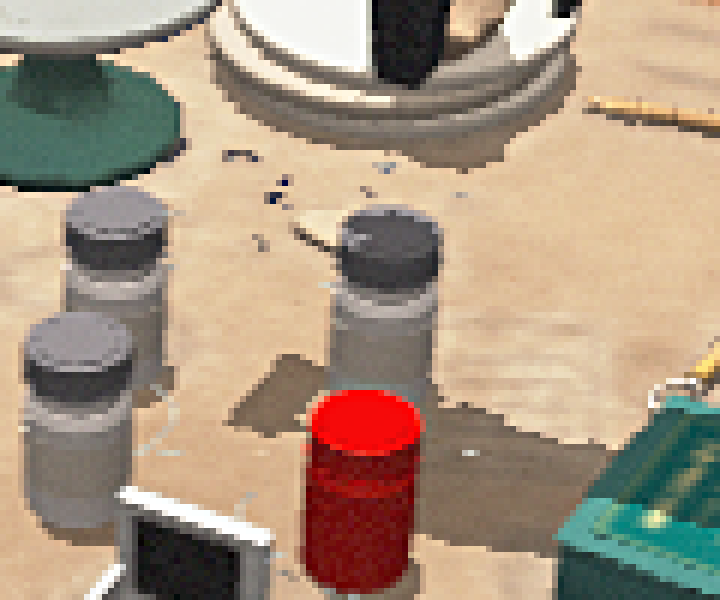

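```bash
python3 -m jog '[[[0,0,0,0,0,0],[0,0,0,0,0,0],[0,0,0,0,0,0],[0,0,0,0,0,0],[0,0,0,0,0,0],[0,0,0,0,0,0],[0,0,0,0,0,0],[0,0,0,0,0,0]]]' 0.088; python3 - <<'E'
from h import *
t=snap('side'); a=snap('top'); st=get_state(); p=st['tool_pos'];r=R.from_quat(st['eef_rot'])
tips=[p,p+r.apply([0,.05,0]),p+r.apply([0,-.05,0])]; print(proj(t,tips),proj(a,tips))
A=cv2.resize(t['frame'][60:200,300:440],(600,600),interpolation=0)
for u in proj(t,tips): cv2.circle(A,tuple(int(x) for x in (u-[300,60]+.5)*600/140),4,(255,0,255),-1)
cv2.imwrite('pics/j3.png',cv2.cvtColor(A,4))
E
```

```text
clock: 5.1
tool_pos: [0.3822, -0.3323, 0.1391]
eef_rot: [0.87, 0.493, 0.0, 0.0]
contact_force: [0.0, 0.2, 0.1]
opening: 0.891
finger_force: 0.0
[[374.62978042 133.18496514]
 [358.63088113 129.03481726]
 [391.06212127 137.45627502]] [[452.6843174  236.03430664]
 [452.41552604 219.57376378]
 [452.9311949  252.75116868]]
```

View pics/j3.png

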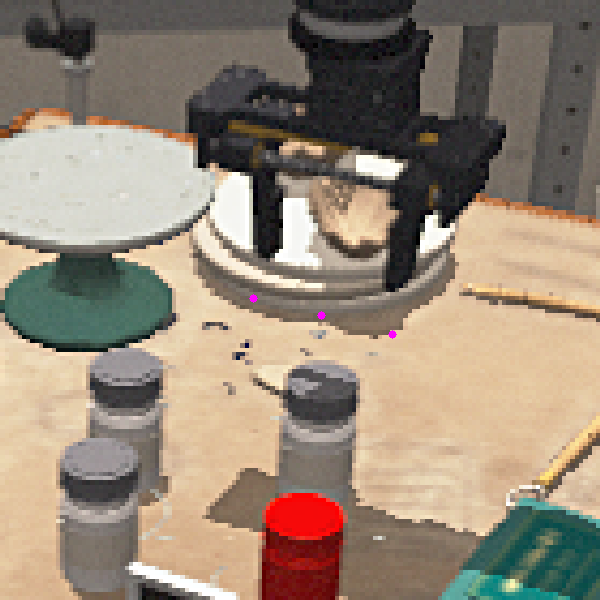

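```bash
python3 -m jog '[[[0,0,0,0,0,0],[0,0,0,0,0,0],[0,0,0,0,0,0],[0,0,0.02,0,0,0],[0,0,0.02,0,0,0],[0,0,0.02,0,0,0],[0,0,0.003,0,0,0],[0,0,0,0,0,0]]]' 0
for i in 1; do python3 -m jog '[[[0,0,0.004,0,0,0],[0,0,0,0,0,0]]]' | egrep "pos|contact"; python3 -m jog '[[[0,0,0.004,0,0,0],[0,0,0,0,0,0]]]' | egrep "pos|contact";python3 -m jog '[[[0,0,0.004,0,0,0],[0,0,0,0,0,0]]]' | egrep "pos|contact"; done
```

```text
clock: 6.2
tool_pos: [0.3824, -0.3324, 0.0764]
eef_rot: [0.87, 0.493, 0.0, 0.0]
contact_force: [0.1, 0.1, 0.2]
opening: 0.115
finger_force: 0.0
tool_pos: [0.3823, -0.3325, 0.0724]
contact_force: [-0.2, 0.4, 0.2]
tool_pos: [0.3821, -0.3323, 0.068]
contact_force: [-0.2, 0.1, 0.2]
tool_pos: [0.382, -0.3322, 0.0638]
contact_force: [-0.8, 0.4, -0.0]
```

```bash
python3 -m jog '[[[0,0,0.002,0,0,0],[0,0,0,0,0,0]]]' | egrep "pos|contact|opening"; python3 -m jog '[[[0,0,0.002,0,0,0],[0,0,0,0,0,0]]]' | egrep "pos|contact";python3 -m jog '[[[0,0,0.002,0,0,0],[0,0,0,0,0,0]]]' | egrep "pos|contact"; python3 -m jog '[[[0,0,0.002,0,0,0],[0,0,0,0,0,0]]]' | egrep "pos|contact"
python3 - <<'E'
from h import *
t=snap('side'); a=snap('top')
A=cv2.resize(t['frame'][120:210,310:400],(450,450),interpolation=0)
B=cv2.resize(a['frame'][200:270,400:490],(350,450),interpolation=0)
cv2.imwrite('pics/j4.png',cv2.cvtColor(np.hstack([A,B]),4))
E
```

```text
tool_pos: [0.3822, -0.3323, 0.062]
contact_force: [0.3, -0.0, -0.2]
opening: 0.006
tool_pos: [0.3821, -0.3323, 0.06]
contact_force: [-0.4, -0.3, -0.3]
tool_pos: [0.3822, -0.3323, 0.058]
contact_force: [0.4, 0.6, -0.4]
tool_pos: [0.3821, -0.3323, 0.056]
contact_force: [0.2, 0.3, -0.4]
```

View pics/j4.png

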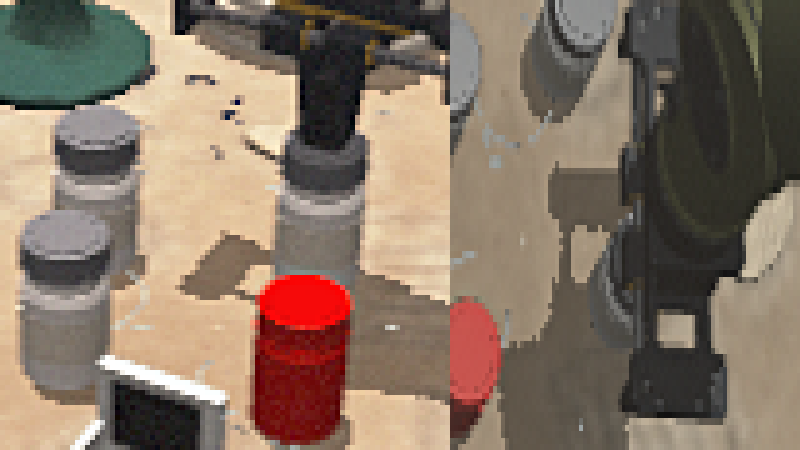

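```bash
python3 -m jog '[[[0,0,-0.04,0,0,0],[0,0,-0.04,0,0,0],[0,0,-0.04,0,0,0],[0,0,0,0,0.15,0],[0,0,0,0,0.15,0],[0,0,0,0,0.15,0],[0,0,0,0,0.15,0],[0,0,0,0,0.15,0],[0,0,0,0,0,0],[0,0,0,0,0,0]]]'
python3 - <<'E'
from h import *
st=get_state(); p=st['tool_pos']; r=R.from_quat(st['eef_rot']); W=[]
for n in('top','side'):
    s=snap(n); save(s,n+'T.png'); ref=cv2.cvtColor(cv2.imread('pics/%s0.png'%n),4)
    q=[p,p-r.apply([0,0,.06])]; uv=proj(s,q); print(n,uv)
    A=s['frame']; u,v=(uv[0]).astype(int); c=cv2.resize(A[v-45:v+45,u-60:u+60],(400,300),interpolation=0)
    for x in uv: cv2.circle(c,tuple(int(k) for k in (x-[u-60,v-45]+.5)*400/120),2,(255,0,255),-1)
    W.append(c); print('crop origin',u-60,v-45)
cv2.imwrite('pics/t1.png',cv2.cvtColor(np.hstack(W),4))
E
```

```text
clock: 9.3
tool_pos: [0.383, -0.3311, 0.177]
eef_rot: [0.809, 0.46, 0.318, -0.18]
contact_force: [1.3, 0.1, -0.1]
opening: 0.006
finger_force: 0.0
top [[455.50647314 232.85376225]
 [474.12039648 229.62055774]]
crop origin 395 187
side [[375.37596933 121.40305399]
 [382.40285231 100.77846046]]
crop origin 315 76
```

View pics/t1.png

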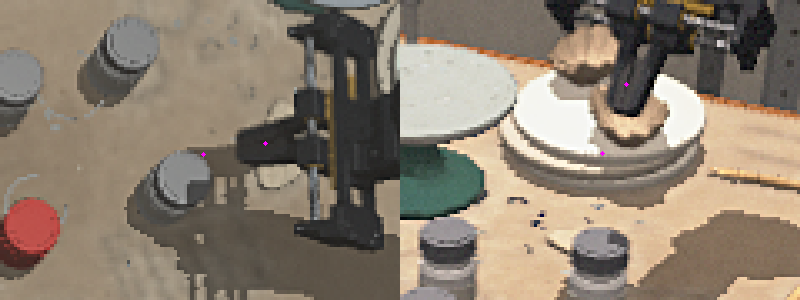

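```bash
python3 -m jog '[[[0,0,0,0,-0.15,0],[0,0,0,0,-0.15,0],[0,0,0,0,-0.15,0],[0,0,0,0,-0.15,0],[0,0,0,0,-0.15,0],[0,0,0.04,0,0,0],[0,0,0.04,0,0,0],[0,0,0.038,0,0,0],[0,0,0,0,0,0]]]' | egrep "pos|contact"
for k in a b c d; do case $k in a) python3 -m jog '[[[0,0,0.002,0,0,0],[0,0,0,0,0,0]]]';; b) python3 -m jog '[[[0,0,0.002,0,0,0],[0,0,0,0,0,0]]]';; c) python3 -m jog '[[[0,0,0.002,0,0,0],[0,0,0,0,0,0]]]';; d) python3 -m jog '[[[0,0,0.002,0,0,0],[0,0,0,0,0,0]]]';; esac | egrep "pos|contact"; done
```

```text
tool_pos: [0.3823, -0.3299, 0.0579]
contact_force: [-0.2, -0.1, -0.3]
tool_pos: [0.3834, -0.3328, 0.0579]
contact_force: [0.5, -0.0, -0.1]
tool_pos: [0.3823, -0.3326, 0.0545]
contact_force: [-0.5, 1.0, 0.4]
tool_pos: [0.3824, -0.3324, 0.0521]
contact_force: [-1.1, 0.2, 1.3]
tool_pos: [0.3821, -0.3322, 0.0499]
contact_force: [-0.0, 0.2, -0.7]
```

```bash
for k in a b c d; do case $k in a) python3 -m jog '[[[0,0,0.0015,0,0,0],[0,0,0,0,0,0]]]';; b) python3 -m jog '[[[0,0,0.0015,0,0,0],[0,0,0,0,0,0]]]';; c) python3 -m jog '[[[0,0,0.0015,0,0,0],[0,0,0,0,0,0]]]';; d) python3 -m jog '[[[0,0,0.0015,0,0,0],[0,0,0,0,0,0]]]';; esac | egrep "pos|contact"; done
```

```text
tool_pos: [0.3821, -0.3323, 0.0484]
contact_force: [-0.2, -0.4, 0.4]
tool_pos: [0.3821, -0.3323, 0.0469]
contact_force: [-0.0, -0.1, -0.5]
tool_pos: [0.3822, -0.3323, 0.0455]
contact_force: [-0.6, 0.3, -0.3]
tool_pos: [0.3822, -0.3323, 0.044]
contact_force: [-0.5, 0.6, -0.1]
```

```bash
for k in a b c d; do case $k in a) python3 -m jog '[[[0,0,0.0015,0,0,0],[0,0,0,0,0,0]]]';; b) python3 -m jog '[[[0,0,0.0015,0,0,0],[0,0,0,0,0,0]]]';; c) python3 -m jog '[[[0,0,0.0015,0,0,0],[0,0,0,0,0,0]]]';; d) python3 -m jog '[[[0,0,0.0015,0,0,0],[0,0,0,0,0,0]]]';; esac | egrep "pos|contact"; done
python3 - <<'E'
from h import *
t=snap('side'); a=snap('top')
A=cv2.resize(t['frame'][120:210,310:400],(450,450),interpolation=0)
B=cv2.resize(a['frame'][200:270,400:490],(350,450),interpolation=0)
cv2.imwrite('pics/j5.png',cv2.cvtColor(np.hstack([A,B]),4))
E
```

```text
tool_pos: [0.3824, -0.3324, 0.0433]
contact_force: [-1.2, 0.9, 8.1]
tool_pos: [0.3825, -0.3325, 0.0432]
contact_force: [-2.8, 2.6, 22.4]
tool_pos: [0.3827, -0.3327, 0.043]
contact_force: [-5.3, 4.1, 37.3]
tool_pos: [0.383, -0.3328, 0.0429]
contact_force: [-6.1, 5.8, 50.6]
```

View pics/j5.png

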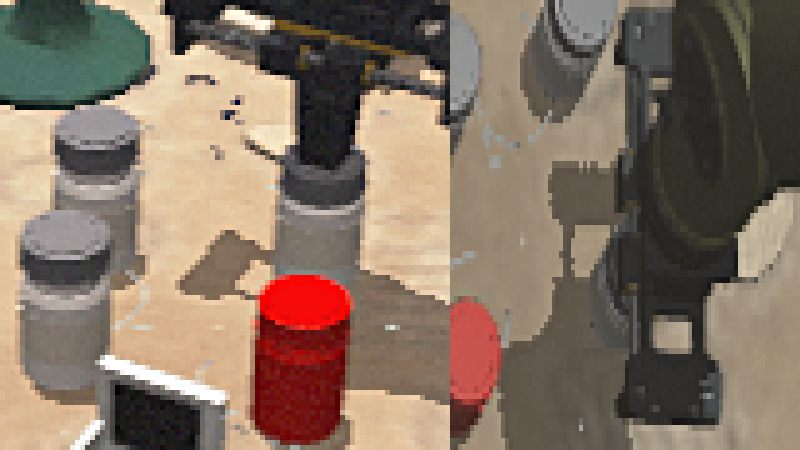

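```bash
sed -i "s/^ya=/d[2]+=.037; ya=/" go.py; echo "# go.py takes real fingertip z (reading is 37 mm low)" >>go.py; python3 -m jog '[[[0,0,-0.02,0,0,0],[0,0,-0.03,0,0,0],[0,0,0,0,0,0],[0,0,0,0,0,0]]]' | egrep "pos|contact"; python3 go.py .512 -.360 .12
```

```text
tool_pos: [0.3819, -0.3322, 0.0876]
contact_force: [-0.5, -0.7, -0.8]
shift [0.043  0.1259 0.0046] turn [-0.0006  0.0001  0.002 ] pos [ 0.3819 -0.3322  0.0876] F [-0.5 -0.7 -0.8]
```

```bash
python3 -m jog '[[[0.012,0.035,0.001,0,0,0],[0.012,0.035,0.001,0,0,0],[0.012,0.035,0.001,0,0,0],[0.007,0.021,0.001,0,0,0.002],[0,0,0,0,0,0],[0,0,0,0,0,0]]]'  | egrep "pos|contact"; python3 go.py .512 -.360 .0815
python3 -m jog '[[[0,0,0.012,0,0,0],[0,0,0.012,0,0,0],[0,0,0.005,0,0,0],[0,0,0.004,0,0,0],[0,0,0.003,0,0,0],[0,0,0.002,0,0,0],[0,0,0,0,0,0]]]'  | egrep "pos|contact"
```

```text
tool_pos: [0.5104, -0.3597, 0.083]
contact_force: [-0.4, 0.6, 0.1]
shift [0.0006 0.0015 0.0385] turn [-0.0033  0.0009 -0.    ] pos [ 0.5104 -0.3597  0.083 ] F [-0.4  0.6  0.1]
tool_pos: [0.5126, -0.3601, 0.046]
contact_force: [0.1, 0.0, -0.2]
```

Continue until the rigid stop is felt.

```bash
python3 -m jog '[[[0,0,0.0015,0,0,0],[0,0,0.001,0,0,0],[0,0,0,0,0,0]]]'  | egrep "pos|contact"; python3 -m jog '[[[0,0,0.001,0,0,0],[0,0,0,0,0,0]]]'  | egrep "pos|contact"
```

```text
tool_pos: [0.5125, -0.3601, 0.0436]
contact_force: [0.1, 0.5, -0.0]
tool_pos: [0.5126, -0.3602, 0.0434]
contact_force: [-1.0, 0.8, 4.7]
```

```bash
python3 -m jog '[[[0,0,-0.02,0,0,0],[0,0,-0.026,0,0,0],[0,0,0,0,0,0],[0,0,0,0,0,0]]]' | egrep "pos|contact"; python3 go.py .536 -.249 .12
```

```text
tool_pos: [0.5122, -0.3601, 0.0887]
contact_force: [0.0, -0.1, -0.7]
shift [ 0.1075 -0.0368  0.0057] turn [-0.      0.0002 -0.    ] pos [ 0.5122 -0.3601  0.0887] F [ 0.  -0.1 -0.7]
```

```bash
python3 -m jog '[[[0.03,-0.010,0.001,0,0,0],[0.03,-0.010,0.001,0,0,0],[0.03,-0.010,0.002,0,0,0],[0.0175,-0.007,0.002,0,0,0],[0,0,0,0,0,0],[0,0,0,0,0,0],[0,0,0.012,0,0,0],[0,0,0.012,0,0,0],[0,0,0.005,0,0,0],[0,0,0.004,0,0,0],[0,0,0.003,0,0,0],[0,0,0,0,0,0]]]'  | egrep "pos|contact"
```

```text
tool_pos: [0.5361, -0.2489, 0.0463]
contact_force: [-0.1, 0.1, 0.5]
```

```bash
python3 -m jog '[[[0,0,0.002,0,0,0],[0,0,0.0015,0,0,0],[0,0,0.0005,0,0,0],[0,0,0,0,0,0]]]'  | egrep "pos|contact"
```

```text
tool_pos: [0.5364, -0.249, 0.0434]
contact_force: [-1.4, 0.9, 4.9]
```

```bash
python3 -m jog '[[[0,0,-0.02,0,0,0],[0,0,-0.026,0,0,0],[0,0,0,0,0,0],[0,0,0,0,0,0],[0,0,0,0,0,0],[0,0,0,0,0,0],[0,0,0,0,0,0],[0,0,0,0,0,0],[0,0,0,0,0,0],[0,0,0,0,0,0]]]' 0.088 | egrep "pos|open"; python3 go.py .536 -.249 .03; python3 jars.py
```

```text
tool_pos: [0.5361, -0.2489, 0.0887]
opening: 0.996
shift [-0.0001 -0.0001  0.0957] turn [0.0002 0.     0.0001] pos [ 0.5361 -0.2489  0.0887] F [ 0.4 -0.4  0.3]
top (399, 209) bbox [392 193  23  32 539] cen [404.6 209.2] [ 0.5288 -0.2638] bboxcen [ 0.5329 -0.2604]
top (434, 200) bbox [427 193  15  15 162] cen [433.9 199.8] [ 0.5117 -0.3586] bboxcen [ 0.5111 -0.3586]
top (449, 240) bbox [443 233  14  16 162] cen [449.5 240.2] [ 0.3801 -0.3339] bboxcen [ 0.3793 -0.3336]
side (323, 167) bbox [316 166  16   9  96] cen [323.6 170.4] [ 0.5323 -0.2256] bboxcen [ 0.5324 -0.2274]
side (329, 146) bbox [321 144  16   8  82] cen [328.4 147.3] [ 0.5128 -0.3431] bboxcen [ 0.5125 -0.3418]
side (374, 149) bbox [366 147  17   9  90] cen [374.6 150.9] [ 0.3809 -0.3166] bboxcen [ 0.3827 -0.316 ]
```

```bash
python3 -m jog '[[[0,0,0.03,0,0,0],[0,0,0.03,0,0,0],[0,0,0.025,0,0,0],[0,0,0.011,0,0,0],[0,0,0,0,0,0]]]' - 30| egrep "pos|contact"; python3 -m jog '[[[0,0,0,0,0,0],[0,0,0,0,0,0],[0,0,0,0,0,0],[0,0,0,0,0,0],[0,0,0,0,0,0],[0,0,0,0,0,0],[0,0,0,0,0,0],[0,0,0,0,0,0]]]' 0.03 35 | egrep "pos|contact|open|finger"
```

```text
tool_pos: [0.5359, -0.2487, -0.0077]
contact_force: [0.9, 0.1, 0.6]
tool_pos: [0.5368, -0.2492, -0.0069]
contact_force: [1.3, -1.7, 5.6]
opening: 0.58
finger_force: 35.0
```

```bash
python3 -m jog '[[[0,0,-0.01,0,0,0],[0,0,-0.025,0,0,0],[0,0,-0.03,0,0,0],[0,0,-0.03,0,0,0],[0,0,-0.03,0,0,0],[0,0,-0.01,0,0,0],[0,0,0,0,0,0],[0,0,0,0,0,0]]]' | egrep "pos|contact|open|finger"; python3 go.py .5166 -.0616 .165
```

```text
tool_pos: [0.5349, -0.2485, 0.1262]
contact_force: [-0.7, -0.2, -1.9]
opening: 0.583
finger_force: 35.0
shift [ 0.1508 -0.112  -0.0015] turn [-0.0028  0.0007  0.0003] pos [ 0.5349 -0.2485  0.1262] F [-0.7 -0.2 -1.9]
```

```bash
python3 -m jog '[[[0.03,-0.022,0,0,0,0],[0.03,-0.022,0,0,0,0],[0.03,-0.022,0,0,0,0],[0.03,-0.023,0,0,0,0],[0.02,-0.015,0,0,0,0],[0.011,-0.008,0,0,0,0],[0,0,0,0,0,0],[0,0,0,0,0,0],[0,0,0,0,0,0]]]' | egrep "pos|contact|open|finger"; python3 go.py .5166 -.0616 .086
```

```text
tool_pos: [0.5178, -0.0633, 0.1275]
contact_force: [-0.3, 0.2, -3.4]
opening: 0.578
finger_force: 35.0
shift [ 0.0008 -0.0019  0.0785] turn [ 0.0003  0.0008 -0.0022] pos [ 0.5178 -0.0633  0.1275] F [-0.3  0.2 -3.4]
```

```bash
python3 -m jog '[[[0.001,-0.002,0.02,0,0,-0.002],[0,0,0.02,0,0,0],[0,0,0.015,0,0,0],[0,0,0,0,0,0],[0,0,0.006,0,0,0],[0,0,0.005,0,0,0],[0,0,0,0,0,0]]]' | egrep "pos|contact|open|finger";  python3 -m jog '[[[0,0,0.004,0,0,0],[0,0,0.004,0,0,0],[0,0,0.003,0,0,0],[0,0,0,0,0,0]]]' | egrep "pos|contact|open|finger"; python3 go.py .5166 -.0616 .082
```

```text
tool_pos: [0.5166, -0.0599, 0.0615]
contact_force: [0.4, -0.2, -1.5]
opening: 0.582
finger_force: 35.0
tool_pos: [0.5164, -0.0599, 0.0503]
contact_force: [-0.9, 0.2, -3.4]
opening: 0.578
finger_force: 35.0
shift [-0.0014  0.001   0.0053] turn [-0.0004  0.0003  0.0021] pos [ 0.5164 -0.0599  0.0503] F [-0.9  0.2 -3.4]
```

It's inside the trough walls (base below wall top, no lateral force). Lower to the floor and release.

```bash
python3 -m jog '[[[0,0,0.003,0,0,0],[0,0,0.001,0,0,0],[0,0,0.001,0,0,0],[0,0,0,0,0,0]]]' | egrep "pos|contact";  python3 -m jog '[[[0,0,0.001,0,0,0],[0,0,0,0,0,0]]]' | egrep "pos|contact"
```

```text
tool_pos: [0.5166, -0.0599, 0.0456]
contact_force: [0.2, -0.2, -3.5]
tool_pos: [0.5168, -0.0599, 0.0451]
contact_force: [-1.7, 0.1, 3.5]
```

```bash
python3 -m jog '[[[0,0,0,0,0,0],[0,0,0,0,0,0],[0,0,0,0,0,0],[0,0,0,0,0,0],[0,0,0,0,0,0],[0,0,0,0,0,0],[0,0,-0.02,0,0,0],[0,0,-0.03,0,0,0],[0,0,-0.03,0,0,0],[0,0,0,0,0,0],[0,0,0,0,0,0]]]' 0.088 | egrep "pos|contact|open"; python3 go.py .512 -.360 .125; python3 - <<'E'
from h import *
a=snap('top');t=snap('side'); save(t,'s1.png'); save(a,'a1.png')
E
python3 jars.py
```

```text
tool_pos: [0.5161, -0.06, 0.1241]
contact_force: [0.0, 0.3, 0.4]
opening: 0.997
shift [-0.2596  0.1505  0.0361] turn [-0.0007  0.0006  0.002 ] pos [ 0.5161 -0.06    0.1241] F [0.  0.3 0.4]
top (399, 209) bbox [     0      0    640    480 307152] cen [319.5 239.5] [0.5684 0.0102] bboxcen [0.5684 0.0102]
top (434, 200) bbox [434 200   1   1   1] cen [434. 200.] [ 0.5111 -0.3586] bboxcen [ 0.5111 -0.3586]
top (449, 240) bbox [     0      0    640    480 307200] cen [319.5 239.5] [0.5684 0.0102] bboxcen [0.5684 0.0102]
side (323, 167) bbox [     0      0    640    480 307124] cen [319.5 239.5] [0.5548 0.0532] bboxcen [0.5547 0.0531]
side (329, 146) bbox [313 130  32  30 565] cen [331.4 144.7] [ 0.503 -0.357] bboxcen [ 0.5116 -0.3583]
side (374, 149) bbox [     0      0    640    480 307187] cen [319.5 239.5] [0.5548 0.0531] bboxcen [0.5547 0.0531]
```

```bash
cat > find.py <<'E'
from h import *
def find(n,z=.0805):
    s=snap(n); f=s['frame'].astype(int); sat=f.max(2)-f.min(2); g=f.mean(2)
    m=((sat<14)&(g>110)&(g<155)).astype(np.uint8)
    k,l,st,c=cv2.connectedComponentsWithStats(m,connectivity=4)
    for i in range(1,k):
        x,y,w,h,a=st[i]
        if 50<a<400 and w<28 and h<28:
            p=ray(s,(x+(w-1)/2,y+(h-1)/2),z)
            if .25<p[0]<.75 and -.55<p[1]<.3: print(n,st[i],p[:2].round(4),ray(s,(x+(w-1)/2,y+(h-1)/2),.1325)[:2].round(4),round(float(g[l==i].mean())))
find('top');find('side')
E
python3 find.py
```

```text
top [426 193  15  11  97] [ 0.5198 -0.3629] [ 0.5106 -0.3443] 141
side [325 219  18   9  60] [ 0.518  -0.0153] [0.5226 0.0451] 125
side [282 257  19  16  90] [0.6207 0.1211] [0.6182 0.1722] 121
side [329 257  12  15  99] [0.5245 0.1237] [0.5285 0.1747] 123
side [349 258  12  16  80] [0.4808 0.1303] [0.4878 0.1808] 125
side [274 265  24  20 237] [0.6325 0.1509] [0.6292 0.1999] 122
side [446 274  12  13  95] [0.2784 0.1825] [0.2993 0.2294] 137
side [297 279  15  15  59] [0.593  0.1859] [0.5924 0.2326] 121
```

Occluded by the arm. Move it toward the jars' area at a height, stopping short of them, and look again.

```bash
python3 -m jog '[[[-0.01,0.03,-0.015,0,0,0],[-0.01,0.03,-0.015,0,0,0],[-0.01,0.03,0,0,0,0],[-0.01,0.03,0,0,0,0],[-0.01,0.03,0,0,0,0],[0,0,0,0,0,0],[0,0,0,0,0,0]]]' | egrep "pos"; python3 find.py; python3 - <<'E'
from h import *
t=snap('side'); cv2.imwrite('pics/v12.png',cv2.cvtColor(cv2.resize(t['frame'][100:280,230:430],(667,600)),4))
E
```

```text
tool_pos: [0.619, -0.1788, 0.154]
top [358 232   7  23  81] [ 0.5014 -0.0961] [ 0.4928 -0.0868] 131
top [275 254  16  14  96] [0.5663 0.1375] [0.5555 0.1387] 154
side [321 144  16   7  56] [ 0.5114 -0.3607] [ 0.5163 -0.2766] 149
side [325 221  16   7  56] [ 0.5207 -0.0117] [0.525  0.0485] 123
side [282 257  19  16  86] [0.6207 0.1211] [0.6182 0.1722] 120
side [331 257  10  15  77] [0.5222 0.1238] [0.5265 0.1748] 121
side [349 258  11  16  77] [0.4819 0.1303] [0.4888 0.1807] 123
side [274 265  22  20 225] [0.6347 0.1508] [0.6312 0.1999] 120
side [445 273  13  14 106] [0.2792 0.1811] [0.3    0.2281] 138
side [297 279  13  14  56] [0.5951 0.1844] [0.5943 0.2312] 121
```

View pics/v12.png

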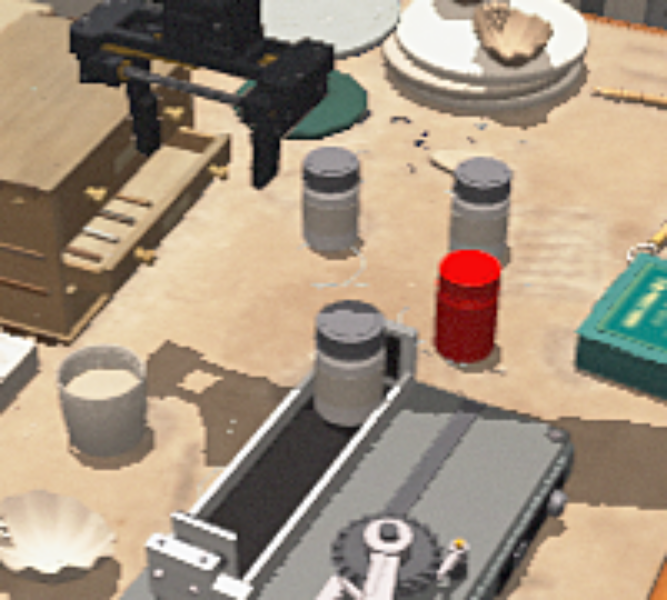

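```bash
python3 go.py .512 -.360 .125;  python3 -m jog '[[[-0.03,0,0,0,0,0],[-0.04,0,0,0,0,0],[-0.04,0,0,0,0,0],[-0.04,0,0,0,0,0],[-0.04,0,0,0,0,0],[-0.02,0,0,0,0,0],[0,0,0,0,0,0],[0,0,0,0,0,0]]]' | egrep "pos";python3 go.py .512 -.360 .125
```

```text
shift [-0.2108  0.0009  0.0666] turn [-0.001  -0.0001  0.0038] pos [ 0.6192 -0.1785  0.1546] F [ 0.7 -0.9  1. ]
tool_pos: [0.5135, -0.3575, 0.1548]
shift [-0.003  -0.0001  0.0668] turn [ 0.0004 -0.0021  0.005 ] pos [ 0.5135 -0.3575  0.1548] F [-0.4 -0.1 -0.6]
```

```bash
python3 find.py | grep side | head -3; python3 -m jog '[[[-0.002,0,0.03,0,0,0.003],[-0.001,0,0.037,0,0,0],[0,0,0.035,0,0,0],[0,0,0.035,0,0,0],[0,0,0.02,0,0,0],[0,0,0.005,0,0,0],[0,0,0,0,0,0]]]' | egrep "pos|contact"; python3 -m jog '[[[0,0,0,0,0,0],[0,0,0,0,0,0],[0,0,0,0,0,0],[0,0,0,0,0,0],[0,0,0,0,0,0],[0,0,0,0,0,0],[0,0,0,0,0,0],[0,0,0,0,0,0]]]' 0.03 35 | egrep "pos|contact|open|finger"
```

```text
side [367 147  16   7  58] [ 0.3779 -0.3371] [ 0.392  -0.2547] 150
side [325 219  15   9  55] [ 0.5217 -0.0155] [0.5259 0.045 ] 122
side [282 257  19  16  76] [0.6207 0.1211] [0.6182 0.1722] 119
tool_pos: [0.5112, -0.3626, -0.0067]
contact_force: [-0.9, -0.9, 0.4]
tool_pos: [0.5111, -0.363, -0.007]
contact_force: [0.8, -0.7, 4.1]
opening: 0.58
finger_force: 35.0
```

```bash
python3 -m jog '[[[0,0,-0.01,0,0,0],[0,0,-0.025,0,0,0],[0,0,-0.03,0,0,0],[0,0,-0.03,0,0,0],[0,0,-0.03,0,0,0],[0,0,-0.025,0,0,0],[0,0,-0.02,0,0,0],[0,0,-0.01,0,0,0],[0,0,0,0,0,0],[0,0,0,0,0,0]]]' | egrep "pos|contact|open|finger"; python3 go.py .549 -.008 .165
```

```text
tool_pos: [0.5094, -0.3621, 0.1716]
contact_force: [-0.5, -0.2, -2.1]
opening: 0.581
finger_force: 35.0
shift [ 0.3238 -0.1487  0.0439] turn [-0.0024  0.0002 -0.0008] pos [ 0.5094 -0.3621  0.1716] F [-0.5 -0.2 -2.1]
```

```bash
python3 -m jog '[[[0.03,-0.014,0,0,0,0],[0.04,-0.018,0,0,0,0],[0.04,-0.018,0,0,0,0],[0.04,-0.018,0,0,0,0],[0.04,-0.018,0,0,0,0],[0.04,-0.018,0,0,0,0],[0.04,-0.018,0,0,0,0],[0.03,-0.014,0,0,0,0],[0.024,-0.013,0,0,0,0],[0,0,0,0,0,0],[0,0,0,0,0,0],[0,0,0,0,0,0]]]' | egrep "pos|contact|open|finger"; python3 go.py .549 -.008 .103
```

```text
tool_pos: [0.5496, -0.01, 0.1723]
contact_force: [0.1, -0.0, -1.5]
opening: 0.579
finger_force: 35.0
shift [ 0.0015 -0.0015  0.1063] turn [-0.0001  0.0013 -0.0034] pos [ 0.5496 -0.01    0.1723] F [ 0.1 -0.  -1.5]
```

```bash
python3 -m jog '[[[0.001,-0.0015,0.025,0,0,-0.003],[0,0,0.03,0,0,0],[0,0,0.025,0,0,0],[0,0,0.015,0,0,0],[0,0,0.01,0,0,0],[0,0,0,0,0,0],[0,0,0,0,0,0]]]' | egrep "pos|contact";  python3 -m jog '[[[0,0,0.006,0,0,0],[0,0,0.006,0,0,0],[0,0,0.004,0,0,0],[0,0,0,0,0,0]]]' | egrep "pos|contact";python3 go.py .549 -.008 .082
```

```text
tool_pos: [0.5497, -0.0065, 0.0683]
contact_force: [0.1, -0.1, -1.8]
tool_pos: [0.5488, -0.0065, 0.0512]
contact_force: [-0.6, 0.5, -2.0]
shift [-0.0012  0.0009  0.0062] turn [-0.0006  0.0005  0.0022] pos [ 0.5488 -0.0065  0.0512] F [-0.6  0.5 -2. ]
```

```bash
python3 -m jog '[[[0,0.001,0.004,0,0,0],[0,0,0.001,0,0,0],[0,0,0.001,0,0,0],[0,0,0,0,0,0]]]' | egrep "pos|contact";  python3 -m jog '[[[0,0,0.001,0,0,0],[0,0,0,0,0,0]]]' | egrep "pos|contact"
```

```text
tool_pos: [0.55, -0.007, 0.0456]
contact_force: [-0.3, 0.1, -1.9]
tool_pos: [0.5501, -0.007, 0.045]
contact_force: [-1.5, 0.3, 2.1]
```

```bash
python3 -m jog '[[[0,0,0,0,0,0],[0,0,0,0,0,0],[0,0,0,0,0,0],[0,0,0,0,0,0],[0,0,0,0,0,0],[0,0,0,0,0,0],[0,0,-0.02,0,0,0],[0,0,-0.03,0,0,0],[0,0,-0.03,0,0,0],[0,0,-0.03,0,0,0],[0,0,0,0,0,0]]]' 0.088 | egrep "pos|contact|open"; python3 -m jog '[[[-0.03,0.002,0,0,0,0],[-0.04,0.002,0,0,0,0],[-0.04,0.003,0,0,0,0],[-0.04,0.003,0,0,0,0],[-0.04,0.003,0,0,0,0],[-0.04,0.003,0,0,0,0],[-0.04,0.003,0,0,0,0],[-0.04,0.003,0,0,0,0],[-0.04,0.002,0,0,0,0],[-0.02,0,0,0,0,0],[0,0,0,0,0,0],[0,0,0,0,0,0]]]' | egrep "pos|contact|open"; python3 find.py | head -4; python3 go.py .380 -.336 .03
```

```text
tool_pos: [0.5516, -0.0069, 0.1566]
contact_force: [0.6, -0.7, 0.3]
opening: 0.997
tool_pos: [0.3812, -0.3355, 0.1541]
contact_force: [-0.6, -0.3, -0.7]
opening: 1.004
top [319 231  23  16 198] [ 0.5582 -0.0204] [ 0.5477 -0.0137] 148
top [341 233  20  14 181] [ 0.526  -0.0735] [ 0.5166 -0.0649] 147
top [270 288  22   6  72] [0.4887 0.1844] [0.4806 0.184 ] 153
side [325 190  20  13 141] [ 0.5088 -0.1224] [ 0.5139 -0.0546] 147
shift [-0.0014 -0.001   0.1614] turn [-0.0002 -0.0009  0.0046] pos [ 0.3815 -0.3354  0.1544] F [0.1 0.7 0.5]
```

```bash
python3 jars.py | egrep "374|449"; python3 -m jog '[[[-0.001,-0.001,0.03,0,0,0.004],[0,0,0.035,0,0,0],[0,0,0,0,0,0]]]' | grep pos
```

```text
top (449, 240) bbox [440 234  14  16  93] cen [446.9 242.2] [ 0.3788 -0.3238] bboxcen [ 0.381  -0.3239]
side (374, 149) bbox [373 147   8   4  13] cen [376.3 148.4] [ 0.3742 -0.3296] bboxcen [ 0.3738 -0.329 ]
tool_pos: [0.3783, -0.3357, 0.0881]
```

```bash
python3 -m jog '[[[0.001,0.002,0.035,0,0,0],[0,0,0.035,0,0,0],[0,0,0.02,0,0,0],[0,0,0.005,0,0,0],[0,0,0,0,0,0]]]' | egrep "pos|contact"; python3 -m jog '[[[0,0,0,0,0,0],[0,0,0,0,0,0],[0,0,0,0,0,0],[0,0,0,0,0,0],[0,0,0,0,0,0],[0,0,0,0,0,0],[0,0,0,0,0,0],[0,0,0,0,0,0]]]' 0.03 35 | egrep "pos|contact|open|finger"
```

```text
tool_pos: [0.3823, -0.3377, -0.0045]
contact_force: [0.0, 0.1, -0.5]
tool_pos: [0.3815, -0.3375, -0.0052]
contact_force: [-0.4, -0.4, 5.5]
opening: 0.582
finger_force: 35.0
```

```bash
python3 -m jog '[[[0,0,-0.01,0,0,0],[0,0,-0.025,0,0,0],[0,0,-0.03,0,0,0],[0,0,-0.03,0,0,0],[0,0,-0.03,0,0,0],[0,0,-0.025,0,0,0],[0,0,-0.02,0,0,0],[0,0,-0.01,0,0,0],[0,0,0,0,0,0]]]' | egrep "pos|contact|open|finger"; python3 -m jog '[[[0.03,-0.002,0,0,0,0],[0.04,-0.002,0,0,0,0],[0.045,-0.003,0,0,0,0],[0.045,-0.003,0,0,0,0],[0.045,-0.003,0,0,0,0],[0.045,-0.003,0,0,0,0],[0.045,-0.003,0,0,0,0],[0.045,-0.003,0,0,0,0],[0.045,-0.002,0,0,0,0],[0.03,-0.002,0,0,0,0],[0,0,0,0,0,0],[0,0,0,0,0,0]]]' | egrep "pos|contact|open"; python3 go.py .583 .048 .105
```

```text
tool_pos: [0.3814, -0.3375, 0.1748]
contact_force: [-0.7, -0.5, -3.2]
opening: 0.579
finger_force: 35.0
tool_pos: [0.5725, 0.0301, 0.1735]
contact_force: [-0.6, -0.9, -3.6]
opening: 0.578
shift [ 2.090e-02 -1.000e-04  1.054e-01] turn [-0.0015  0.0028 -0.0024] pos [0.5725 0.0301 0.1735] F [-0.6 -0.9 -3.6]
```

```bash
python3 -m jog '[[[0.02,0,0.02,0,0,-0.002],[0.001,0,0.03,0,0,0],[0,0,0.03,0,0,0],[0,0,0.015,0,0,0],[0,0,0.008,0,0,0],[0,0,0,0,0,0],[0,0,0,0,0,0]]]' | egrep "pos|contact"; python3 go.py .583 .048 .084; python3 -m jog '[[[0,0,0.006,0,0,0],[0,0,0.006,0,0,0],[0,0,0.004,0,0,0],[0,0,0,0,0,0]]]' | egrep "pos|contact"; python3 go.py .583 .048 .084
```

```text
tool_pos: [0.5853, 0.0493, 0.0725]
contact_force: [0.4, 0.5, -2.8]
shift [-0.0023 -0.0013  0.0255] turn [ 0.0014 -0.0011 -0.0002] pos [0.5853 0.0493 0.0725] F [ 0.4  0.5 -2.8]
tool_pos: [0.5841, 0.0493, 0.0551]
contact_force: [-0.4, -0.1, -3.5]
shift [-0.0017 -0.0003  0.0081] turn [-0.0007  0.0007  0.0002] pos [0.5841 0.0493 0.0551] F [-0.4 -0.1 -3.5]
```

```bash
python3 -m jog '[[[0,0,0.004,0,0,0],[0,0,0.003,0,0,0],[0,0,0,0,0,0]]]' | egrep "pos|contact";  python3 -m jog '[[[0,0,0.001,0,0,0],[0,0,0,0,0,0]]]' | egrep "pos|contact";  python3 -m jog '[[[0,0,0.001,0,0,0],[0,0,0,0,0,0]]]' | egrep "pos|contact"
```

```text
tool_pos: [0.5843, 0.0492, 0.0483]
contact_force: [0.6, 0.3, -3.1]
tool_pos: [0.5845, 0.0493, 0.0476]
contact_force: [0.8, -0.1, -2.8]
tool_pos: [0.5846, 0.0493, 0.0469]
contact_force: [0.4, 0.3, 1.1]
```

```bash
python3 -m jog '[[[0,0,0,0,0,0],[0,0,0,0,0,0],[0,0,0,0,0,0],[0,0,0,0,0,0],[0,0,0,0,0,0],[0,0,0,0,0,0],[0,0,-0.02,0,0,0],[0,0,-0.03,0,0,0],[0,0,-0.03,0,0,0],[0,0,-0.03,0,0,0],[0,0,0,0,0,0]]]' 0.088 | egrep "clock|pos|contact|open"; python3 go.py .532 .280 .16 78.9; python3 -c "
from h import *
print(get_state()['q'].round(3))
a=snap('top');t=snap('side');save(a,'a2.png');save(t,'s2.png')"; python3 find.py
```

```text
clock: 47.98
tool_pos: [0.5862, 0.0496, 0.1588]
contact_force: [0.1, -0.6, -0.2]
opening: 0.997
shift [ 0.1695 -0.1652  0.0358] turn [ 0.0043 -0.0025 -0.3475] pos [0.5862 0.0496 0.1588] F [ 0.1 -0.6 -0.2]
[ 0.015  0.7   -0.307  1.725  0.288  0.755 -0.975]
top [319 231  20  15 186] [ 0.5617 -0.0171] [ 0.5511 -0.0105] 148
top [287 272  16  10  61] [0.5062 0.1283] [0.4975 0.1298] 122
side [298 252  19   8  66] [0.5847 0.0942] [0.5846 0.1472] 125
side [282 257  19  16  91] [0.6207 0.1211] [0.6182 0.1722] 122
side [322 274  13  14  52] [0.5414 0.1724] [0.5443 0.22  ] 138
side [446 274  11  12  90] [0.2792 0.1811] [0.3    0.2281] 137
```

```bash
python3 -m jog '[[[0.03,-0.03,0,0,0,0],[0.04,-0.04,0,0,0,0],[0.04,-0.04,0,0,0,0],[0.04,-0.04,0,0,0,0],[0.019,-0.015,0,0,0,0],[0,0,0,0,0,-0.12],[0,0,0,0,0,-0.12],[0,0,0,0,0,-0.107],[0,0,0,0,0,0],[0,0,0,0,0,0]]]' | egrep "pos|contact|open"; python3 go.py .532 .280 .106 78.9; python3 find.py; python3 - <<'E'
from h import *
t=snap('side'); a=snap('top')
A=cv2.resize(t['frame'][190:340,240:400],(480,450),interpolation=0); B=cv2.resize(a['frame'][200:320,220:305],(319,450),interpolation=0)
cv2.imwrite('pics/v13.png',cv2.cvtColor(np.hstack([A,B]),4))
E
```

```text
tool_pos: [0.5298, 0.2789, 0.1559]
contact_force: [-0.4, -0.2, -1.1]
opening: 1.0
shift [0.0016 0.002  0.0869] turn [-0.0009  0.0009 -0.0021] pos [0.5298 0.2789 0.1559] F [-0.4 -0.2 -1.1]
top [341 233  20  16 213] [ 0.5232 -0.0719] [ 0.5139 -0.0635] 145
side [367 219   7  12  55] [ 0.4305 -0.0056] [0.441  0.0542] 131
side [330 263  11  10  58] [0.524  0.1345] [0.5281 0.1847] 127
side [349 266  12   8  62] [0.4819 0.1425] [0.4889 0.1921] 129
side [446 274  10  12  71] [0.2802 0.181 ] [0.301 0.228] 136
```

View pics/v13.png

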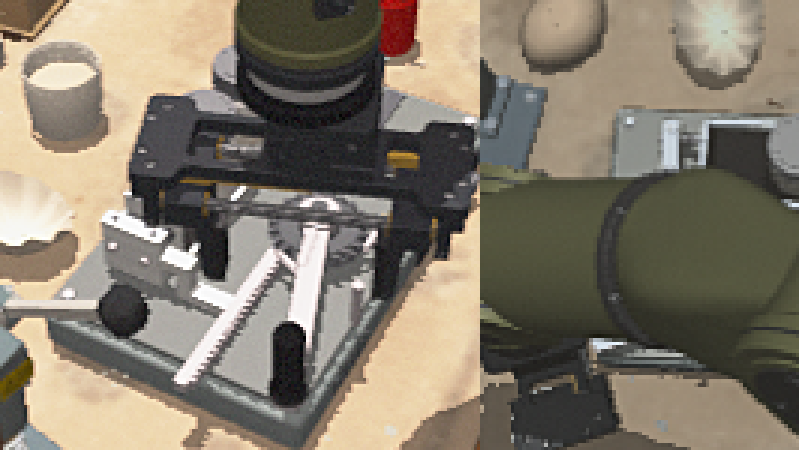

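```bash
python3 -m jog '[[[0.002,0.002,0.03,0,0,0],[0,0,0.03,0,0,0],[0,0,0.02,0,0,0],[0,0,0.007,0,0,0],[0,0,0,0,0,0]]]' | egrep "pos|contact|open"; python3 -m jog '[[[0,0,0,0,0,0],[0,0,0,0,0,0],[0,0,0,0,0,0],[0,0,0,0,0,0],[0,0,0,0,0,0],[0,0,0,0,0,0],[0,0,0,0,0,0],[0,0,0,0,0,0],[0,0,0,0,0,0],[0,0,0,0,0,0]]]' 0.012 12 | egrep "pos|contact|open|finger"; python3 go.py .532 .280 .106 78.9
```

```text
tool_pos: [0.5325, 0.2808, 0.0696]
contact_force: [0.0, 0.2, 1.6]
opening: 1.0
tool_pos: [0.5325, 0.2807, 0.0696]
contact_force: [-0.5, -0.0, -0.3]
opening: 0.248
finger_force: 12.0
shift [-0.0008 -0.0004  0.0006] turn [ 0.0001 -0.     -0.0002] pos [0.5325 0.2807 0.0696] F [-0.5 -0.  -0.3]
```

```bash
python3 -m jog '[[[-0.0014,0.0214,0,0,0,0.13],[-0.0014,0.0214,0,0,0,0.13],[-0.0014,0.0214,0,0,0,0.13],[-0.0014,0.0214,0,0,0,0.13],[0,0,0,0,0,0],[0,0,0,0,0,0]]]' | egrep "pos|rot|contact|open"; python3 go.py .6 .2 .106 49.1
```

```text
tool_pos: [0.6083, 0.2444, 0.0696]
eef_rot: [0.909, 0.417, 0.0, -0.0]
contact_force: [1.2, 1.5, -0.8]
opening: 0.246
shift [-0.0391  0.0227  0.0006] turn [-0.0004 -0.0007  0.0029] pos [0.6083 0.2444 0.0696] F [ 1.2  1.5 -0.8]
```

```bash
python3 -m jog '[[[-0.0014,0.0214,0,0,0,0.13],[-0.0014,0.0214,0,0,0,0.13],[-0.0014,0.0214,0,0,0,0.13],[-0.0014,0.0214,0,0,0,0.13],[-0.0014,0.0214,0,0,0,0.13],[0,0,0,0,0,0],[0,0,0,0,0,0]]]' | egrep "pos|rot|contact|open"; python3 -c "
from h import *
t=snap('side');save(t,'s3.png')
P=np.array([.5001,-.089]);ey=np.array([.515,.857])
g=t['frame'].mean(2)
for d in np.arange(.19,.275,.005):
    u=proj(t,[*(P+d*ey),.104])[0]; print(round(d,3),u.round(),g[int(u[1]),int(u[0])].round())
"
```

```text
tool_pos: [0.654, 0.1706, 0.0691]
eef_rot: [0.994, 0.11, -0.005, -0.01]
contact_force: [-10.5, 22.3, 1.9]
opening: 0.529
0.19 [301. 242.] 122.0
0.195 [300. 243.] 128.0
0.2 [298. 245.] 109.0
0.205 [297. 246.] 100.0
0.21 [296. 247.] 94.0
0.215 [295. 249.] 95.0
0.22 [294. 250.] 100.0
0.225 [293. 251.] 53.0
0.23 [292. 253.] 47.0
0.235 [290. 254.] 48.0
0.24 [289. 256.] 50.0
0.245 [288. 257.] 42.0
0.25 [287. 258.] 47.0
0.255 [286. 260.] 46.0
0.26 [284. 261.] 45.0
0.265 [283. 263.] 49.0
0.27 [282. 264.] 77.0
0.275 [281. 266.] 75.0
```

```bash
python3 -m jog '[[[-0.0014,-0.0214,0,0,0,-0.13],[0,0,0,0,0,0],[0,0,0,0,0,0],[0,0,0,0,0,0]]]' | egrep "clock|pos|rot|contact|open|finger"; python3 go.py .6 .2 .106 19.1
```

```text
clock: 53.68
tool_pos: [0.6523, 0.1825, 0.0694]
eef_rot: [0.985, 0.17, -0.002, -0.006]
contact_force: [-4.9, 13.5, 1.9]
opening: 0.245
finger_force: 12.0
shift [-0.0435 -0.0344  0.0009] turn [-0.0118  0.0016  0.008 ] pos [0.6523 0.1825 0.0694] F [-4.9 13.5  1.9]
```

```bash
python3 -m jog '[[[-0.0014,-0.0214,0,0,0,-0.13],[-0.0014,-0.0214,0,0,0,-0.13],[-0.0014,-0.0214,0,0,0,-0.13],[-0.0014,-0.0214,0,0,0,-0.13],[0,0,0,0,0,0],[0,0,0,0,0,0]]]' | egrep "pos|contact|open|finger"; python3 -m jog '[[[-0.0014,-0.0214,0,0,0,-0.13],[-0.0014,-0.0214,0,0,0,-0.13],[-0.0014,-0.0214,0,0,0,-0.13],[-0.0014,-0.0214,0,0,0,-0.13],[0,0,0,0,0,0],[0,0,0,0,0,0]]]' | egrep "pos|contact|open|finger"
```

```text
tool_pos: [0.6092, 0.2422, 0.0694]
contact_force: [-1.1, 1.9, -0.4]
opening: 0.244
finger_force: 12.0
tool_pos: [0.5339, 0.2792, 0.0694]
contact_force: [-0.2, -0.5, -1.7]
opening: 0.242
finger_force: 12.0
```

```bash
python3 -m jog '[[[-0.0014,-0.0214,0,0,0,-0.13],[0,0,0,0,0,0],[0,0,0,0,0,0]]]' | egrep "pos|contact|open|finger"; python3 -m jog '[[[-0.0014,-0.0214,0,0,0,-0.13],[0,0,0,0,0,0],[0,0,0,0,0,0]]]' | egrep "pos|contact|open|finger"
```

```text
tool_pos: [0.5124, 0.2821, 0.0694]
contact_force: [0.5, -2.0, -1.7]
opening: 0.244
finger_force: 12.0
tool_pos: [0.4907, 0.2821, 0.0694]
contact_force: [-0.5, -4.4, -1.3]
opening: 0.247
finger_force: 12.0
```

```bash
python3 -m jog '[[[-0.0035,-0.0107,0,0,0,-0.065],[0,0,0,0,0,0],[0,0,0,0,0,0]]]' | egrep "pos|contact|open|finger"; python3 -m jog '[[[-0.0003,-0.0107,0,0,0,-0.065],[0,0,0,0,0,0],[0,0,0,0,0,0]]]' | egrep "pos|contact|open|finger"
```

```text
tool_pos: [0.4819, 0.2813, 0.0697]
contact_force: [6.1, 1.5, -9.7]
opening: 0.242
finger_force: 12.0
tool_pos: [0.4806, 0.2807, 0.0705]
contact_force: [24.4, 3.4, -19.1]
opening: 0.292
finger_force: 12.2
```

```bash
python3 -m jog '[[[-0.0004,0.0107,0,0,0,0.065],[0,0.0214,0,0,0,0.13],[-0.0014,0.0214,0,0,0,0.13],[-0.0014,0.0214,0,0,0,0.13],[-0.0014,0.0214,0,0,0,0.13],[-0.0014,0.0214,0,0,0,0.13],[-0.0014,0.0214,0,0,0,0.13],[-0.0014,0.0214,0,0,0,0.13],[-0.0014,0.0214,0,0,0,0.13],[-0.0014,0.0214,0,0,0,0.13],[-0.0014,0.0214,0,0,0,0.13],[0,0,0,0,0,0]]]' - 15| egrep "clock|pos|contact|open|finger"; python3 go.py .6 .2 .106 22.7
```

```text
clock: 58.18
tool_pos: [0.6518, 0.1827, 0.0703]
contact_force: [-3.4, 0.4, 3.3]
opening: 0.242
finger_force: 15.0
shift [-0.0409 -0.0363  0.0013] turn [-0.0026 -0.0003  0.0056] pos [0.6518 0.1827 0.0703] F [-3.4  0.4  3.3]
```

```bash
cat > jaw.py <<'E'
from h import *
P=np.array([.5001,-.089]);ey=np.array([.515,.857]);ex=np.array([.857,-.515])
for n in('side','top'):
    s=snap(n); g=s['frame'].mean(2).astype(np.float32); d=np.arange(.13,.28,.003)
    for off in(-.012,.012):
        uv=proj(s,[[*(P+k*ey+off*ex),.104] for k in d]).astype(np.float32)
        print(n,off,cv2.remap(g,uv[:,:1],uv[:,1:],1)[:,0].astype(int).tolist())
E
python3 -m jog '[[[-0.0014,-0.0214,0,0,0,-0.13],[-0.0014,-0.0214,0,0,0,-0.13],[-0.0014,-0.0214,0,0,0,-0.13],[-0.0014,-0.0214,0,0,0,-0.13],[-0.0014,-0.0214,0,0,0,-0.13],[-0.0014,-0.0214,0,0,0,-0.13],[-0.0014,-0.0214,0,0,0,-0.13],[-0.0014,-0.0214,0,0,0,-0.13],[-0.0014,-0.0214,0,0,0,-0.13],[-0.0010,-0.0140,0,0,0,-0.085],[0,0,0,0,0,0]]]'| egrep "clock|pos|contact|open|finger"; python3 jaw.py
```

```text
clock: 59.55
tool_pos: [0.486, 0.2817, 0.0702]
contact_force: [0.8, -0.1, 1.3]
opening: 0.245
finger_force: 15.0
side -0.012 [125, 122, 113, 110, 103, 96, 79, 58, 60, 62, 62, 63, 63, 60, 78, 121, 159, 182, 149, 134, 131, 135, 131, 120, 120, 97, 174, 252, 208, 120, 124, 127, 121, 151, 246, 251, 248, 253, 198, 115, 127, 132, 124, 128, 128, 126, 124, 126, 128, 131, 114]
side 0.012 [169, 167, 168, 166, 167, 167, 168, 169, 157, 157, 169, 142, 62, 65, 64, 71, 106, 169, 153, 131, 175, 196, 210, 209, 213, 181, 136, 240, 160, 106, 146, 170, 193, 207, 235, 207, 204, 254, 226, 129, 125, 159, 186, 207, 205, 202, 204, 198, 202, 203, 202]
top -0.012 [46, 50, 64, 84, 80, 73, 108, 135, 126, 131, 136, 124, 122, 104, 96, 100, 99, 99, 87, 75, 75, 70, 68, 60, 43, 73, 187, 157, 68, 44, 47, 48, 79, 149, 200, 210, 210, 199, 160, 138, 142, 142, 142, 142, 141, 142, 142, 142, 141, 141, 141]
top 0.012 [47, 47, 47, 103, 147, 150, 148, 147, 147, 147, 147, 147, 147, 146, 147, 148, 147, 146, 150, 130, 79, 49, 49, 47, 38, 64, 170, 167, 64, 61, 62, 69, 60, 155, 186, 151, 177, 165, 134, 139, 141, 141, 141, 141, 140, 142, 141, 141, 141, 141, 141]
```

```bash
python3 -m jog '[[[-0.0010,0.0140,0,0,0,0.085],[-0.0014,0.0214,0,0,0,0.13],[-0.0014,0.0214,0,0,0,0.13],[-0.0014,0.0214,0,0,0,0.13],[-0.0014,0.0214,0,0,0,0.13],[-0.0014,0.0214,0,0,0,0.13],[-0.0014,0.0214,0,0,0,0.13],[-0.0014,0.0214,0,0,0,0.13],[-0.0014,0.0214,0,0,0,0.13],[-0.0014,0.0214,0,0,0,0.13],[0,0,0,0,0,0]]]' - 15| egrep "clock|pos|contact|open"; python3 -m jog '[[[-0.0014,-0.0214,0,0,0,-0.13],[-0.0014,-0.0214,0,0,0,-0.13],[-0.0014,-0.0214,0,0,0,-0.13],[-0.0014,-0.0214,0,0,0,-0.13],[-0.0014,-0.0214,0,0,0,-0.13],[-0.0014,-0.0214,0,0,0,-0.13],[-0.0014,-0.0214,0,0,0,-0.13],[-0.0014,-0.0214,0,0,0,-0.13],[-0.0014,-0.0214,0,0,0,-0.13],[-0.0010,-0.0140,0,0,0,-0.085],[0,0,0,0,0,0]]]'| egrep "clock|pos|contact|open|finger"; python3 jaw.py
```

```text
clock: 61.02
tool_pos: [0.6521, 0.1823, 0.0702]
contact_force: [-4.0, 1.1, 5.8]
opening: 0.244
clock: 62.4
tool_pos: [0.4867, 0.2816, 0.0701]
contact_force: [0.2, 2.0, 2.5]
opening: 0.245
finger_force: 15.0
side -0.012 [118, 120, 114, 101, 63, 57, 57, 61, 63, 65, 60, 65, 72, 88, 186, 188, 157, 124, 121, 110, 225, 199, 108, 122, 130, 124, 129, 207, 253, 248, 251, 247, 163, 122, 129, 129, 127, 127, 127, 125, 122, 125, 130, 132, 66, 29, 54, 63, 59, 61, 54]
side 0.012 [167, 168, 171, 167, 168, 168, 153, 138, 173, 126, 76, 61, 60, 70, 103, 153, 146, 165, 169, 180, 249, 236, 130, 126, 164, 198, 211, 237, 230, 192, 226, 247, 117, 115, 148, 177, 211, 202, 191, 183, 188, 196, 199, 199, 202, 202, 203, 198, 202, 203, 203]
top -0.012 [57, 71, 70, 64, 91, 127, 131, 127, 132, 141, 136, 126, 114, 115, 116, 97, 81, 81, 84, 104, 113, 88, 59, 55, 54, 55, 95, 188, 210, 208, 197, 114, 36, 49, 50, 46, 68, 132, 147, 142, 141, 142, 141, 141, 142, 141, 142, 141, 141, 141, 140]
top 0.012 [48, 99, 142, 150, 148, 147, 146, 146, 147, 147, 147, 146, 147, 147, 147, 147, 149, 130, 69, 151, 169, 70, 42, 50, 50, 48, 151, 206, 203, 185, 161, 125, 70, 49, 46, 45, 69, 119, 144, 142, 142, 141, 142, 142, 141, 141, 141, 141, 140, 140, 140]
```

```bash
python3 -m jog '[[[-0.0010,0.0140,0,0,0,0.085],[-0.0014,0.0214,0,0,0,0.13],[-0.0014,0.0214,0,0,0,0.13],[-0.0014,0.0214,0,0,0,0.13],[-0.0014,0.0214,0,0,0,0.13],[-0.0014,0.0214,0,0,0,0.13],[-0.0014,0.0214,0,0,0,0.13],[-0.0014,0.0214,0,0,0,0.13],[-0.0014,0.0214,0,0,0,0.13],[-0.0014,0.0214,0,0,0,0.13],[0,0,0,0,0,0]]]' - 15| egrep "clock|pos|contact|open"; python3 -m jog '[[[-0.0014,-0.0214,0,0,0,-0.13],[-0.0014,-0.0214,0,0,0,-0.13],[-0.0014,-0.0214,0,0,0,-0.13],[-0.0014,-0.0214,0,0,0,-0.13],[-0.0014,-0.0214,0,0,0,-0.13],[-0.0014,-0.0214,0,0,0,-0.13],[-0.0014,-0.0214,0,0,0,-0.13],[-0.0014,-0.0214,0,0,0,-0.13],[-0.0014,-0.0214,0,0,0,-0.13],[-0.0010,-0.0140,0,0,0,-0.085],[0,0,0,0,0,0]]]'| egrep "clock|pos|contact|open|finger"; python3 jaw.py
```

```text
clock: 63.88
tool_pos: [0.6519, 0.1821, 0.07]
contact_force: [-4.1, 5.2, 6.0]
opening: 0.245
clock: 65.25
tool_pos: [0.4867, 0.2812, 0.0699]
contact_force: [0.0, 5.8, 2.0]
opening: 0.245
finger_force: 15.0
side -0.012 [64, 65, 65, 62, 62, 66, 94, 142, 191, 177, 139, 122, 130, 224, 253, 147, 119, 125, 130, 120, 184, 250, 250, 249, 254, 155, 115, 128, 133, 125, 127, 128, 125, 124, 123, 128, 127, 130, 62, 45, 59, 59, 59, 60, 59, 61, 59, 60, 63, 57, 57]
side 0.012 [134, 169, 125, 58, 65, 64, 67, 92, 150, 164, 145, 143, 131, 221, 224, 131, 121, 150, 179, 206, 221, 250, 169, 214, 249, 193, 114, 134, 162, 207, 216, 206, 199, 200, 203, 203, 197, 199, 189, 184, 191, 196, 198, 200, 203, 202, 205, 201, 204, 203, 202]
top -0.012 [161, 155, 154, 151, 135, 139, 153, 142, 107, 73, 59, 49, 86, 182, 137, 36, 55, 63, 65, 79, 133, 158, 170, 172, 115, 51, 48, 51, 50, 52, 52, 52, 52, 51, 52, 47, 67, 132, 148, 143, 142, 142, 142, 142, 141, 141, 141, 141, 141, 141, 141]
top 0.012 [147, 147, 147, 147, 147, 147, 146, 146, 147, 148, 144, 95, 149, 194, 135, 67, 61, 59, 49, 88, 166, 188, 188, 207, 163, 51, 39, 47, 50, 51, 49, 50, 51, 51, 48, 44, 67, 118, 143, 142, 141, 141, 140, 141, 141, 142, 141, 141, 140, 140, 141]
```

```bash
python3 -m jog '[[[0.0010,0.0140,0,0,0,0.085],[-0.0014,0.0214,0,0,0,0.13],[-0.0014,0.0214,0,0,0,0.13],[-0.0014,0.0214,0,0,0,0.13],[-0.0014,0.0214,0,0,0,0.13],[-0.0014,0.0214,0,0,0,0.13],[-0.0014,0.0214,0,0,0,0.13],[-0.0014,0.0214,0,0,0,0.13],[-0.0014,0.0214,0,0,0,0.13],[-0.0014,0.0214,0,0,0,0.13],[0,0,0,0,0,0],[0,0,0,0,0,0]]]' - 20| egrep "clock|pos|contact|open"; python3 -m jog '[[[-0.0014,-0.0214,0,0,0,-0.13],[-0.0014,-0.0214,0,0,0,-0.13],[-0.0014,-0.0214,0,0,0,-0.13],[-0.0014,-0.0214,0,0,0,-0.13],[-0.0014,-0.0214,0,0,0,-0.13],[-0.0014,-0.0214,0,0,0,-0.13],[-0.0014,-0.0214,0,0,0,-0.13],[-0.0014,-0.0214,0,0,0,-0.13],[-0.0014,-0.0214,0,0,0,-0.13],[-0.0010,-0.0140,0,0,0,-0.085],[0,0,0,0,0,0]]]'| egrep "clock|pos|contact|open|finger"; python3 jaw.py
```

```text
clock: 66.85
tool_pos: [0.6515, 0.1819, 0.0698]
contact_force: [-3.5, 4.2, 8.1]
opening: 0.241
clock: 68.22
tool_pos: [0.4867, 0.2809, 0.0698]
contact_force: [0.1, 3.6, 3.3]
opening: 0.242
finger_force: 20.0
side -0.012 [68, 61, 76, 97, 139, 190, 180, 151, 123, 91, 193, 252, 173, 132, 237, 252, 249, 252, 245, 129, 121, 129, 129, 123, 130, 126, 124, 124, 124, 128, 131, 121, 55, 39, 61, 57, 57, 59, 61, 59, 58, 58, 59, 55, 57, 60, 60, 63, 60, 60, 60]
side 0.012 [64, 63, 67, 62, 85, 139, 153, 141, 134, 119, 179, 238, 123, 124, 205, 221, 154, 249, 216, 129, 117, 148, 185, 213, 215, 208, 202, 208, 211, 210, 214, 205, 197, 198, 203, 203, 199, 199, 190, 184, 188, 196, 201, 200, 201, 204, 203, 200, 205, 204, 203]
top -0.012 [123, 141, 149, 136, 128, 113, 93, 104, 81, 62, 183, 139, 47, 150, 207, 221, 223, 209, 122, 35, 45, 48, 48, 48, 50, 51, 51, 51, 51, 51, 51, 51, 51, 51, 50, 45, 67, 131, 147, 142, 141, 142, 142, 141, 141, 142, 142, 141, 141, 141, 141]
top 0.012 [147, 147, 147, 148, 148, 148, 140, 141, 106, 116, 170, 143, 53, 140, 180, 143, 177, 164, 64, 30, 26, 28, 33, 42, 46, 48, 48, 48, 50, 51, 49, 50, 52, 50, 47, 44, 70, 120, 143, 143, 141, 141, 141, 141, 140, 140, 141, 140, 140, 139, 140]
```

```bash
python3 -m jog '[[[0.001,-0.003,0,0,0,-0.02],[0,0,0,0,0,0],[0,0,0,0,0,0]]]'| egrep "pos|contact"; python3 -m jog '[[[0,0,0,0,0,0],[0,0,0,0,0,0],[0,0,0,0,0,0],[0,0,0,0,0,0],[0,0,0,0,0,0],[0,0,0,0,0,0],[0,0,0,0,0,0],[0,0,-0.02,0,0,0],[0,0,-0.04,0,0,0],[0,0,-0.04,0,0,0],[0,0,-0.03,0,0,0],[0,0,0,0,0,0]]]' 0.088| egrep "pos|contact|open|finger"
```

```text
tool_pos: [0.4841, 0.2806, 0.0698]
contact_force: [0.4, 3.0, 5.7]
tool_pos: [0.4843, 0.2819, 0.2018]
contact_force: [1.0, -0.5, -0.8]
opening: 1.004
finger_force: 0.0
```

```bash
python3 -m jog '[[[-0.02,-0.02,-0.01,0,0,0],[-0.04,-0.02,0,0,0,0],[-0.05,-0.02,0,0,0,0],[-0.05,0,0,0,0,0],[-0.05,0,0,0,0,0],[-0.05,0,0,0,0,0],[-0.05,0,0,0,0,0],[-0.05,0,0,0,0,0],[-0.05,0,0,0,0,0],[-0.05,0,0,0,0,0],[-0.03,0,0,0,0,0],[0,0,0,0,0,0]]]'| egrep "clock|pos|contact"; python3 jaw.py; python3 - <<'E'
from h import *
t=snap('side'); a=snap('top')
A=cv2.resize(t['frame'][180:330,240:400],(480,450)); B=cv2.resize(a['frame'][200:320,230:380],(320,256));B=np.vstack([B,np.zeros((194,320,3),np.uint8)])
cv2.imwrite('pics/v14.png',cv2.cvtColor(np.hstack([A,B]),4))
E
```

```text
clock: 71.7
tool_pos: [0.474, -0.2153, 0.208]
contact_force: [0.0, 0.5, -0.9]
side -0.012 [55, 55, 69, 89, 126, 170, 163, 140, 114, 83, 176, 246, 163, 122, 232, 251, 248, 252, 240, 113, 112, 118, 114, 117, 115, 120, 115, 112, 112, 118, 119, 111, 53, 41, 55, 56, 55, 50, 48, 56, 54, 52, 53, 52, 52, 53, 55, 55, 56, 53, 54]
side 0.012 [62, 58, 60, 60, 79, 125, 141, 128, 125, 110, 172, 236, 113, 115, 193, 210, 140, 243, 207, 117, 108, 138, 171, 200, 201, 195, 191, 192, 195, 195, 201, 191, 183, 185, 188, 187, 187, 184, 175, 167, 174, 183, 186, 189, 186, 187, 188, 185, 188, 189, 189]
top -0.012 [130, 150, 159, 146, 138, 121, 100, 112, 87, 68, 193, 147, 52, 158, 214, 221, 222, 210, 126, 40, 53, 56, 57, 57, 59, 59, 59, 58, 58, 58, 58, 59, 59, 58, 58, 53, 74, 139, 156, 152, 151, 151, 151, 152, 152, 151, 150, 150, 150, 150, 150]
top 0.012 [156, 156, 157, 157, 157, 157, 149, 149, 114, 123, 180, 152, 59, 150, 191, 154, 188, 175, 71, 32, 32, 31, 38, 48, 52, 54, 53, 55, 56, 58, 56, 55, 57, 57, 54, 50, 74, 126, 152, 153, 151, 150, 150, 150, 150, 150, 151, 150, 150, 150, 149]
```

View pics/v14.png

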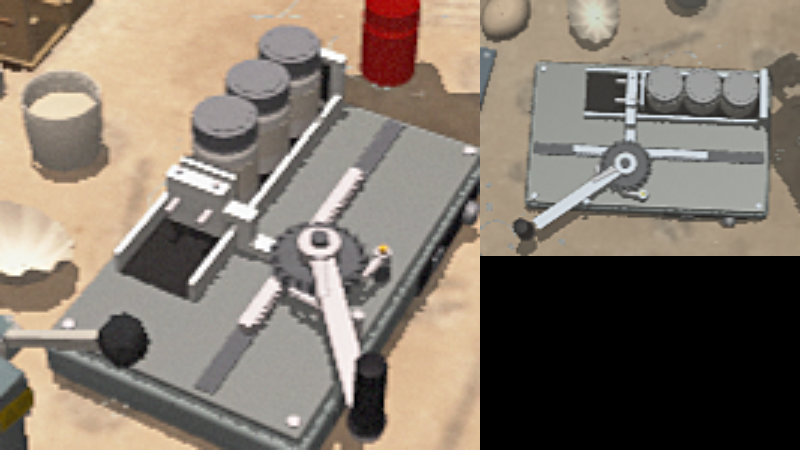

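The picture shows the three jars upright in a tight row, lids home, with the plate pushed well in (crop 205,180). The lever lies against its rest peg (bar near 350,330) and the arm is clear.

```bash
python3 -c "
from plant import *
print(finish_job())"
```

```text
the job is handed in; nothing more can be done
None
```

I handed the job in: all three jars found stand upright and clamped in the trough with lids home, the plate pushed in about 11 mm by camera estimate, the lever back at its rest and the bystanders not touched. `finish_job()` returned no verdict.

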